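Feed a pressing die along the press fence with a push stick

TASK

Pick up the wooden push stick, set its notch to the die's trailing outer corner and, with the stick alone, bring the die gently flat against the fence while it is still on the open end of the press bed; then feed it along the fence, kept lightly pressed flat to it all the way, until it is fully home on the end stop under the ram, and press it home for a moment. Fence and stop are set anew for each job, so go by feel, do not force or ram them, and keep your hand off the die and out from under the press head. Then lay the stick flat back on the grey mat, leaving the die home and everything else where it stands.

Things in the scene. Friction and masses are not known exactly. Their poses are not given: they have to be found in the camera images.
- press: Grey C-frame hand press, fixed to the bench. Origin on the bench below the ram axis, z up. Steel bed 40 mm above the bench, x -80 to +70, y -95 to +310 mm; the die is fed along -y. The head (x -35 to +35, y up to +45 mm) overhangs the bed, its underside 170 mm and the ram's foot 106 mm above the bench; column beyond y = -95; lever at x about -75, y below 0, up to 420 mm high.
- fence: Adjustable fence on the bed. Pose given: its two fixed brackets, axes as the press's, origin at (-67, 115, 40) mm in the press frame. They carry the fence bar, 16 x 380 mm, 20 mm high, centred at the same y, clamped parallel to the press's y; it is set anew for each job: its working face (+x) lies anywhere from x = -34 to -16 mm in the press frame. Light side load 3 to 8 N; over 14 N shifts it.
- stop: Adjustable end stop under the head. Pose given: its fixed dark block, 50 mm wide, origin at (12, -62, 40) mm in the press frame, same axes. It carries a steel nose plate, 40 mm wide, 20 mm high, set by screws: the face that meets the die looks to +y and lies anywhere from y = -39 to -31 mm in the press frame. Press on it with 3 to 12 N; over 25 N harms it.
- die: Loose steel block 50 (x) x 70 (y) x 34 mm, plunger 12 mm proud; 0.7 to 0.95 kg; friction on the bed 0.28 to 0.42. Origin: centre of underside. Axes nearly the press's: -x side faces the fence, -y end leads, trailing outer corner (+25, +35). Starts 7 to 39 mm off the fence, askew, 191 to 239 mm before home (flat on fence and stop). Pushed without side load it turns off the fence.
- stick: Loose push stick on the mat: straight beech bar 309 mm long (x -150 to +159), 28 mm wide (y), 24 mm high (z), 0.13 kg. Origin at the centre of its underside, near its balance point; gripped across its width. The +x end has a birdsmouth notch, the -x end is rounded with a hanging hole.
- stick_notch (a point): Bottom of the stick's notch, a V of 110 degrees opening to the stick's +x, 25 mm wide at the mouth, 9 mm deep, in which a block's upright corner sits. The point is 150 mm from the stick's origin along +x, 12 mm above its underside. Axes as the stick's.
- mat: Grey rubber mat fixed to the bench, 240 (x) x 320 (y) x 4 mm thick; origin at the centre of its underside. The stick starts on it, notch towards the press, and goes back on it.
- brush: Wooden-handled brush, 190 mm long, 20 mm high, lying on the mat beside the stick. Bystander.
- mortar: White mortar bowl, 92 mm across, 52 mm high. Bystander.
- plunger: Spare steel die plunger, headed cylinder 34 mm across, 42 mm high. Bystander.
- jar: White lidded jar, 60 mm across, 75 mm high. Bystander.
- beaker: Small glass beaker, 56 mm across, 65 mm high. Bystander.
- dish: Flat clear dish, 90 mm across, 14 mm high. Bystander.
- amber: Amber reagent bottle, 76 mm across, 145 mm high. Bystander.
- wash: White wash bottle with bent spout, 68 mm across, 200 mm high. Bystander.
Mind the look-alikes: they are no part of the job. Leave any pink, red or turquoise look-alike of the die alone.

How it is judged:
By the outcome, as a careful person would: the job done as asked, in the order asked, and still so for the second after the job is handed in, with the robot touching nothing.
It also fails if it takes over 72 s, if anything falls off the work surface, if the arm or the gripper's body presses on something with over 40 N, if the wrist force passes 120 N, or if a joint passes its speed limit or range.

ROBOT

A 7-joint arm with a two-finger parallel gripper is mounted at the origin on the work surface. World frame = base frame: x ahead of the robot, y to its left, z up, the work surface at z = 0. Lengths are in mm, angles in rad, forces in N, time in s.
With the tool pointing down it reaches from about 400 to 875 mm from the base axis. Payload 4.4 kg.
Tool frame: the origin (TCP) lies at the very end of the fingers, on their centre line; the grasp point (between the pads) lies 19 mm behind it; z points along the fingers, x is the direction in which the jaws open and shut, and the axes are right-handed (so a half turn about z gives the same grasp; the last joint's range is limited). The gripper opens to 85 mm and grips with 20 to 120 N. Pads are 22 mm wide; open, the fingers measure 114 mm over their backs; the gripper's body (76 mm by 85 mm) begins 54 mm behind the grasp point. The pads swing forward as they close: fully open they stand 13 mm farther back than shut.
Start: joints at [-1.324, 0.628, 0.038, 1.517, -0.027, 0.996, -0.02], TCP at [199.997, 618.481, 231.313] pointing down, gripper open.
Joint ranges: [-3.06, 3.06], [-0.37, 2.12], [-1.25, 1.32], [0.18, 2.47], [-1.1, 4.24], [0.23, 1.98], [-2.94, 2.94]. Speed limits (rad/s): [2.57, 2.57, 3.14, 3.14, 3.14, 3.14, 3.14].

INTERFACE

Orientations are given as [roll, pitch, yaw] about the fixed x, y, z axes, in that order (R = Rz(yaw) Ry(pitch) Rx(roll)).
In Python, from cell import * gives the robot as it stands. The module is installed in compiled form; this text tells all that it offers.
- The arm moves only by the tool play_rows, never from a script. Its argument "targets" is a list of rows, each an object with "slide": the shift along the tool's x, y, z in mm, a list of three; "turn": the turn, a rotation vector about the tool's x, y, z in degrees, a list of three; "hand": the finger opening in mm, from 0 to 85.4. A call has 1 to 5 rows; each row shifts and turns the commanded pose from where the row before left it, along the tool's axes as they then stand; what a row does not reach is not made up. A row lasts 1/8 s, in which the tool goes at most 62.5 mm and 10.7 degrees, less where a joint would pass 70% of its speed; a pose out of reach is approached as far as the arm can. A call is refused whole if a number of a shift passes 62.5 or a number of a turn 10.7, either way. A call with a gripper value outside its range is refused whole. The fingers move at their own pace and stop on an object; the grip force is fixed at half the most. Time passes only in rows, so rows that do not move let the fingers close. It gives the time, the measured TCP pose, the force and the opening at its end, in the units of the state.
- read_state(): the state, without advancing time (a new reading comes with each control period).
- get_image(name): name is "scene" or "top"; returns (picture, depth): 384x512x3 uint8, blue, green, red; 384x512 float32, mm along the optical axis (not along the pixel's ray), 0 where there is no reading.
- calibration(name): a dict with "K" (3x3 intrinsics, pixels), "D" ([k1, k2, p1, p2, k3] as OpenCV has them; the pictures are not rectified), "R" (3x3) and "t" (3): a world point X has camera coordinates R X + t. Camera axes: x right, y down, z forward; pixel columns grow to the right and rows downward; lengths in mm; the calibration is good to about 2 mm. A picture is of the moment at which its call begins. calibration takes no time and is no camera call.
- finish_job(): hands the job in, once; it reports no verdict.
The state is a dict: "clock": time; "qpos": joint angles; "qd": joint speeds; "tau": joint torques, N m; "eef_pos": TCP position; "tool_rot": TCP orientation; "force": force on the tool from outside, world axes, zero at the start; "torque": the same for the moment, N m; "width": finger opening in mm.
Only numpy, scipy, OpenCV 4.12 (cv2) and the standard library are available. Lean on these libraries where they do the work, as an engineer would, in place of code of your own. Each camera call takes 0.05 s, during which the arm holds its last target.

## Working session

There is one attempt and no reset: what is moved stays moved. The work goes in short steps, Python scripts to look and compute and a tool call to move; the robot and the scene stay as the last step left them, time stands still between calls to the robot, and variables do not carry over. Pictures are saved under pics/ and viewed, and the job is handed in when it is done.

Besides the shell and the picture viewer there is one more tool, called as name(argument=value, ...) on one line, values as JSON. play_rows: Moves the arm, as the interface text tells. Its arguments: {"type":"object","properties":{"targets":{"type":"array"}},"required":["targets"]}

```bash
mkdir -p pics; python3 - <<'E'
from cell import *
import cv2,numpy as np
print(read_state())
for n in("scene","top"):
    p,d=get_image(n); c=calibration(n)
    cv2.imwrite(f"pics/{n}0.png",p); np.save(f"{n}0.npy",d)
    print(n,c, "campos",-np.array(c["R"]).T@np.array(c["t"]))
E
```

```text
{'clock': 0.0, 'qpos': array([-1.32382596,  0.62934131,  0.03843024,  1.51834864, -0.02700841,
        0.9963299 , -0.02005644]), 'qd': array([ 0.00087276, -0.00231587,  0.00163644,  0.00057179, -0.00056714,
        0.00016765, -0.00264698]), 'tau': array([ 9.13660788e-04, -5.63395536e+01,  1.22640576e+00, -1.93447959e+01,
        1.10115673e-02,  1.05022584e-02, -1.33991873e-05]), 'eef_pos': array([199.77313106, 617.88199662, 230.39820638]), 'tool_rot': array([3.14158169e+00, 1.90964335e-03, 1.25797485e+00]), 'force': array([-0.73611809,  0.1553757 ,  0.15502354]), 'torque': array([-0.02715793, -0.01571647,  0.04179043]), 'width': 85.36638641047091}
scene {'K': array([[350.36005223,   0.        , 262.03499485],
       [  0.        , 350.36005223, 195.5646213 ],
       [  0.        ,   0.        ,   1.        ]]), 'D': array([0.00082608, 0.        , 0.        , 0.        , 0.        ]), 'R': array([[-1.41833452e-02,  9.99854052e-01,  9.52399997e-03],
       [ 8.49063458e-01,  1.70738658e-02, -5.28014893e-01],
       [-5.28100442e-01,  5.97462883e-04, -8.49181704e-01]]), 't': array([  17.45340664, -439.61759504, 1275.49942475])} campos [1047.10259296  -10.7069511   850.8399114 ]
top {'K': array([[412.51130166,   0.        , 249.64972186],
       [  0.        , 412.51130166, 195.26154744],
       [  0.        ,   0.        ,   1.        ]]), 'D': array([-0.11341268,  0.        ,  0.        ,  0.        ,  0.        ]), 'R': array([[-0.00579335, -0.99981982, -0.01807666],
       [-0.98219288,  0.00908402, -0.18765563],
       [ 0.18778602,  0.01666761, -0.98206853]]), 't': array([  -3.01318162,  586.91745519, 1239.91226672])} campos [ 343.61049492  -29.01058198 1327.76271282]
```

View pics/scene0.png

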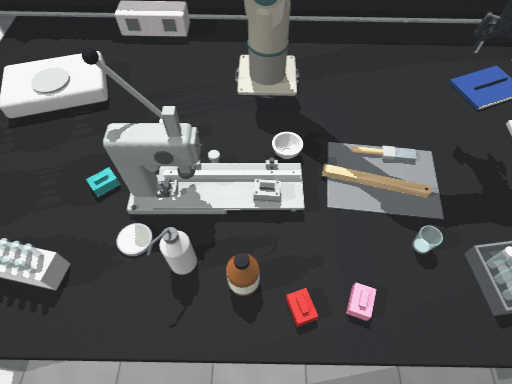

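View pics/top0.png

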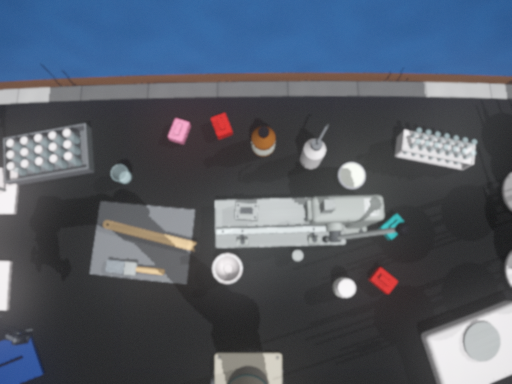

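The stick is at scene px (375,181), notch end towards the press. The die on the bed is at (267,189). The brush (385,153) sits beside the stick. The look-alikes are red (302,307), pink (362,301) and turquoise (103,182) in the scene view, plus another red block in the top view at (384,280). I'll enlarge crops next.

```bash
cat > h.py <<'E'
import cv2,numpy as np
from cell import *
C={n:calibration(n) for n in("scene","top")}
def ray(n,uv):
    c=C[n];K=np.array(c["K"]);D=np.array(c["D"]);R=np.array(c["R"]);t=np.array(c["t"])
    p=cv2.undistortPoints(np.array(uv,float).reshape(-1,1,2),K,D).reshape(-1,2)
    d=np.c_[p,np.ones(len(p))]@R
    return -R.T@t,d
def plane(n,uv,z):
    o,d=ray(n,uv); s=(z-o[2])/d[:,2]; return o+d*s[:,None]
def dep(n,uv,depth):
    o,d=ray(n,uv); uv=np.array(uv).reshape(-1,2).astype(int)
    s=depth[uv[:,1],uv[:,0]]; return o+d*s[:,None]
def tri(uv1,uv2):
    o1,d1=ray("scene",uv1);o2,d2=ray("top",uv2);out=[]
    for a,b in zip(d1,d2):
        s=np.linalg.lstsq(np.c_[a,-b],o2-o1,rcond=None)[0]
        P,Q=o1+a*s[0],o2+b*s[1]; out.append(np.r_[(P+Q)/2,np.linalg.norm(P-Q)])
    return np.array(out)
def proj(n,X):
    c=C[n];r,_=cv2.Rodrigues(np.array(c["R"]))
    return cv2.projectPoints(np.array(X,float).reshape(-1,3),r,np.array(c["t"]),np.array(c["K"]),np.array(c["D"]))[0].reshape(-1,2)
def crop(img,x,y,w,h,s,name):
    cv2.imwrite(name,cv2.resize(img[y:y+h,x:x+w],None,fx=s,fy=s,interpolation=cv2.INTER_CUBIC))
E
python3 - <<'E'
from h import *
s=cv2.imread("pics/scene0.png");t=cv2.imread("pics/top0.png")
crop(s,115,115,200,110,4,"pics/s_press.png")
crop(s,310,130,140,100,5,"pics/s_stick.png")
crop(t,205,185,200,75,4,"pics/t_press.png")
crop(t,80,190,140,100,5,"pics/t_stick.png")
E
```

```text
(no output)
```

View pics/s_press.png

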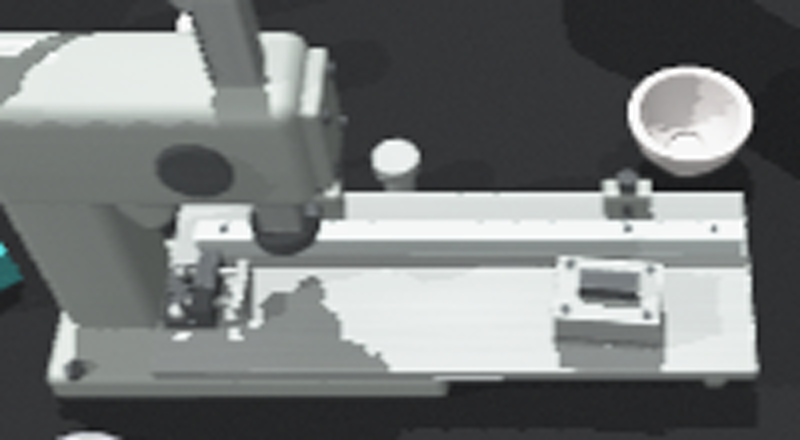

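View pics/s_stick.png

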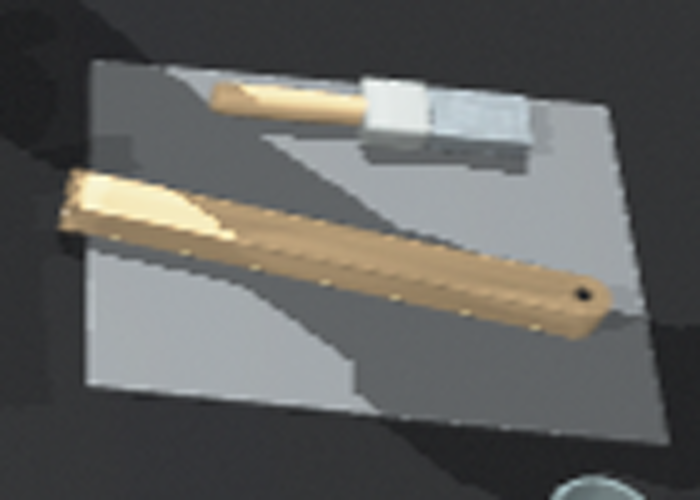

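View pics/t_press.png

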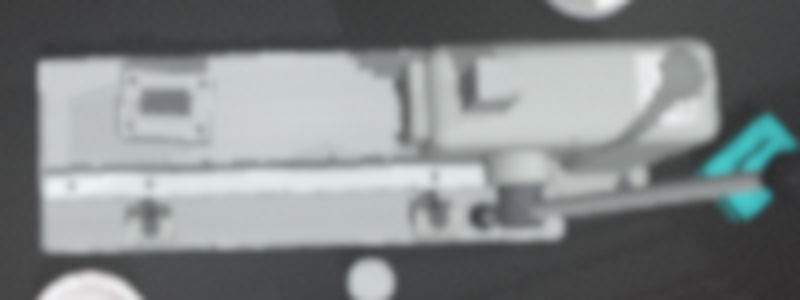

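View pics/t_stick.png

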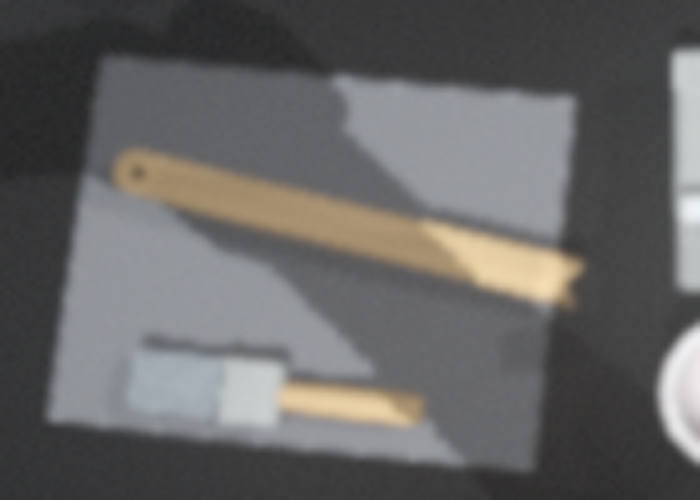

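The chosen stick is the plain bar with a V notch and hanging hole: scene crop notch (75,200), hole (583,293). The brush is rejected. The die is the grey block on the bed, top px about (246,211). Next I'll measure both in the two views.

```bash
cat > m.py <<'E'
from h import *
ds=np.load("scene0.npy");dt=np.load("top0.npy")
np.set_printoptions(suppress=True,precision=1)
def sc(u,x0,y0,s): return [((a+.5)/s-.5+x0,(b+.5)/s-.5+y0) for a,b in u]
tp=lambda u:sc(u,205,185,4); sp=lambda u:sc(u,115,115,4)
ts=lambda u:sc(u,80,190,5); ss=lambda u:sc(u,310,130,5)
# bed corners
print("bed right end (press +y) corners scene: near fence top / outer", plane("scene",sp([(757,372)]),40))
print("bed top: outer+y, inner+y", plane("top",tp([(38,60),(42,250)]),40))
print("fence top corners +y end: outer(+x), inner", plane("top",tp([(43,172),(43,194)]),60), "far end outer", plane("top",tp([(478,164),(482,184)]),60))
print("die top corners top view", plane("top",tp([(124,70),(212,74),(207,140),(120,135)]),74))
print("die top corners scene", plane("scene",sp([(558,258),(662,262),(664,320),(556,318)]),74))
print("tri die", tri(sp([(556,318),(664,320),(662,262),(558,258)]),tp([(212,74),(124,70),(120,135),(207,140)])))
print("stick hole", tri(ss([(583,294)]),ts([(138,173)])))
print("stick notch-end corners top", plane("top",ts([(583,262),(573,303)]),28), "scene",plane("scene",ss([(75,170),(68,208)]),28))
print("tri", tri(ss([(78,170),(66,208)]),ts([(573,303),(583,262)])))
print("mat corners", plane("top",ts([(100,57),(578,97),(533,470),(47,420)]),4))
print("mat scene", plane("scene",ss([(92,62),(608,105),(668,443),(86,384)]),4))
# depth clouds
vv,uu=np.mgrid[0:384,0:512]; uv=np.c_[uu.ravel(),vv.ravel()]
P=dep("scene",uv,ds); np.save("Ps.npy",P)
Q=dep("top",uv,dt); np.save("Pt.npy",Q)
E
python3 m.py
```

```text
bed right end (press +y) corners scene: near fence top / outer [[578.5 102.2  40. ]]
bed top: outer+y, inner+y [[576.8 105.9  40. ]
 [426.3 101.4  40. ]]
fence top corners +y end: outer(+x), inner [[485.1  99.1  60. ]
 [468.1  99.   60. ]] far end outer [[ 488.4 -237.    60. ]
 [ 472.9 -239.6   60. ]]
die top corners top view [[562.2  35.7  74. ]
 [558.4 -32.2  74. ]
 [507.2 -27.9  74. ]
 [511.6  38.8  74. ]]
die top corners scene [[512.4 -32.2  74. ]
 [514.2  37.7  74. ]
 [560.1  38.4  74. ]
 [560.  -32.2  74. ]]
tri die [[558.8 -32.2  72.1   0.1]
 [561.8  36.9  76.6   2.7]
 [512.   38.4  70.9   1. ]
 [508.1 -30.1  67.9   4.5]]
stick hole [[501.1 453.8  26.2   1.9]]
stick notch-end corners top [[443.4 162.7  28. ]
 [417.6 168.7  28. ]] scene [[421.1 172.1  28. ]
 [448.7 165.8  28. ]]
tri [[418.1 172.   24.    5.4]
 [444.  164.9  21.5   2.3]]
mat corners [[581.9 493.7   4. ]
 [552.8 171.3   4. ]
 [313.3 196.4   4. ]
 [342.7 516.4   4. ]]
mat scene [[317.5 195.    4. ]
 [345.2 513.7   4. ]
 [583.8 489.3   4. ]
 [552.5 171.6   4. ]]
```

```bash
cat > m2.py <<'E'
from h import *
np.set_printoptions(suppress=True,precision=2)
s=cv2.cvtColor(cv2.imread("pics/scene0.png"),cv2.COLOR_BGR2GRAY).astype(float);t=cv2.cvtColor(cv2.imread("pics/top0.png"),cv2.COLOR_BGR2GRAY).astype(float)
def edge(img,u0,u1,v0,v1,sign):
    pts=[]
    for u in range(u0,u1):
        g=np.diff(cv2.GaussianBlur(img,(0,0),0.8)[:,u])*sign; seg=g[v0:v1]; i=int(np.argmax(seg))+v0
        if g[i]<6: continue
        a,b,c=g[i-1],g[i],g[i+1]; den=a-2*b+c
        pts.append((u,i+.5+(0.5*(a-c)/den if den else 0)))
    return np.array(pts)
def fit(name,n,pts,z):
    P=plane(n,pts,z); k=np.polyfit(P[:,1],P[:,0],1)
    for _ in range(4):
        r=P[:,0]-np.polyval(k,P[:,1]); m=abs(r)<max(1.0,2*np.median(abs(r))); k=np.polyfit(P[m,1],P[m,0],1)
    print(name,n,"x at y=0: %.1f  yaw deg %.2f  n %d res %.2f"%(k[1],-np.degrees(np.arctan(k[0])),m.sum(),r[m].std()))
fit("bed outer","scene",edge(s,230,300,200,215,-1),40)
fit("bed outer","top",edge(t,217,300,195,205,1),40)
fit("bed inner","top",edge(t,218,310,243,253,-1),40)
fit("fence top outer","scene",edge(s,205,298,170,178,-1),60)
fit("fence foot","scene",edge(s,205,250,178,185,1),40)
fit("fence top inner","top",edge(t,218,310,228,235,-1),60)
fit("fence top outer","top",edge(t,218,310,222,231,1),60)
# +y end
def edgeH(img,v0,v1,u0,u1,sign):
    p=edge(img.T.copy(),v0,v1,u0,u1,sign); return p[:,::-1]
p=edgeH(t,203,225,208,222,1); P=plane("top",p,40); print("end top",P[:,1].mean(),P[:,0].mean(),np.polyfit(P[:,0],P[:,1],1))
p=edgeH(s,185,205,296,312,-1); P=plane("scene",p,40); print("end scene",np.median(P[:,1]),P[:,0].mean())
# obstacles top-down
Q=np.load("Ps.npy");Q2=np.load("Pt.npy")
for nm,q in(("scene",Q),("top",Q2)):
  m=(q[:,2]>8)&(q[:,0]>330)&(q[:,0]<1000)&(q[:,1]>-350)&(q[:,1]<560)
  q=q[m]; H=np.zeros((34,46))
  for x,y,z in q:
    i=int((x-330)//20); j=int((y+350)//20)
    if 0<=i<34 and 0<=j<46: H[i,j]=max(H[i,j],z)
  print(nm)
  print("       "+" ".join("%4d"%(-340+20*j) for j in range(46)))
  for i in range(34): print("%4d"%(340+20*i)," ".join("%4d"%v if v else "   ." for v in H[i]))
E
python3 m2.py
```

```text
bed outer scene x at y=0: 583.2  yaw deg 2.22  n 70 res 2.06
bed outer top x at y=0: 579.2  yaw deg 1.15  n 77 res 0.62
bed inner top x at y=0: 425.7  yaw deg 1.13  n 92 res 0.40
fence top outer scene x at y=0: 486.8  yaw deg 1.20  n 93 res 0.10
fence foot scene x at y=0: 495.8  yaw deg 1.47  n 45 res 0.10
fence top inner top x at y=0: 467.7  yaw deg 1.19  n 73 res 0.51
fence top outer top x at y=0: 483.5  yaw deg 1.04  n 78 res 0.48
end top 105.0566444244789 532.2565547838102 [ 0.04 84.82]
end scene 101.79414981391565 536.9776922462516
scene
       -340 -320 -300 -280 -260 -240 -220 -200 -180 -160 -140 -120 -100  -80  -60  -40  -20    0   20   40   60   80  100  120  140  160  180  200  220  240  260  280  300  320  340  360  380  400  420  440  460  480  500  520  540  560
 340    .    .    .    .    .    .    .    .    .    .    .    .    .    .    .    .    .    .   51   51   35   51   52    .    .    .    .    .    .    .   19   19   20    .   16   25   24   23   19   19    .    .    .    .    .    .
 360    .    .    .    .    .    .    .    .    .    .    .    .    .    .    .
[... 15206 characters left out ...]
    .    .    .    .    .    .    .    .    .    .    .    .    .    .    .    .    .    .    .    .    .    .    .    .    .    .    .    .    .    .    .    .    .    .    .    .    .    .    .    .    .    .    .    .    .    .
 980    .    .    .    .    .    .    .    .    .    .    .    .    .    .    .    .    .    .    .    .    .    .    .    .    .    .    .    .    .    .    .    .    .    .    .    .    .    .    .    .    .    .    .    .    .    .
1000    .    .    .    .    .    .    .    .    .    .    .    .    .    .    .    .    .    .    .    .    .    .    .    .    .    .    .    .    .    .    .    .    .    .    .    .    .    .    .    .    .    .    .    .    .    .
```

```bash
cat > m3.py <<'E'
from h import *
np.set_printoptions(suppress=True,precision=2)
for n,roi,in(("top",(95,212,205,255)),("scene",(315,160,440,205))):
    im=cv2.imread(f"pics/{n}0.png"); hsv=cv2.cvtColor(im,cv2.COLOR_BGR2HSV)
    m=((hsv[...,0]>8)&(hsv[...,0]<28)&(hsv[...,1]>70)&(hsv[...,2]>60)).astype(np.uint8)
    k=np.zeros_like(m);k[roi[1]:roi[3],roi[0]:roi[2]]=1;m*=k
    c=max(cv2.findContours(m,cv2.RETR_EXTERNAL,cv2.CHAIN_APPROX_NONE)[0],key=cv2.contourArea).reshape(-1,2)
    for z in (28,16):
        P=plane(n,c,z)[:,:2].astype(np.float32)
        r=cv2.minAreaRect(P); b=cv2.boxPoints(r)
        mu=P.mean(0); e=[(b[0]+b[1])/2,(b[1]+b[2])/2,(b[2]+b[3])/2,(b[3]+b[0])/2]
        L=[np.linalg.norm(e[0]-e[2]),np.linalg.norm(e[1]-e[3])]; i=int(np.argmax(L)); a,bb=e[i],e[i+2]
        if a[1]<bb[1]:a,bb=bb,a
        d=bb-a; print(n,z,"hole end",a,"notch end",bb,"len",L[i],"w",L[1-i],"ang",np.degrees(np.arctan2(d[1],d[0])),"origin",a+d/np.linalg.norm(d)*150)
E
python3 m3.py
```

```text
top 28 hole end [505.76 467.27] notch end [431.25 167.93] len 308.47357 w 28.915075 ang -103.97869 origin [469.53 321.71]
top 16 hole end [507.26 471.85] notch end [432.06 169.75] len 311.3216 w 29.182081 ang -103.97871 origin [471.03 326.29]
scene 28 hole end [514.48 462.28] notch end [441.22 164.56] len 306.59918 w 43.425247 ang -103.82357 origin [478.64 316.62]
scene 16 hole end [506.71 469.17] notch end [432.39 167.11] len 311.07056 w 44.058517 ang -103.82357 origin [470.87 323.52]
```

play_rows(targets=[{"slide":[-28.5,49.7,0],"turn":[0,0,0],"hand":60},{"slide":[-28.5,49.7,0],"turn":[0,0,0],"hand":60},{"slide":[-28.5,49.7,0],"turn":[0,0,0],"hand":60},{"slide":[-28.5,49.7,0],"turn":[0,0,0],"hand":60},{"slide":[-28.5,49.7,0],"turn":[0,0,0],"hand":60}])

```text
clock: 0.72
eef_pos: [393.5, 404.8, 231.1]
tool_rot: [-3.141, 0.0, 1.258]
force: [1.7, 0.5, 0.1]
width: 59.6
```

play_rows(targets=[{"slide":[-28.5,49.7,0],"turn":[0,0,0],"hand":60},{"slide":[-28.5,49.7,0],"turn":[0,0,0],"hand":60},{"slide":[0,0,0],"turn":[0,0,10.7],"hand":60},{"slide":[0,0,0],"turn":[0,0,10.7],"hand":60},{"slide":[0,0,0],"turn":[0,0,10.7],"hand":60}])

```text
clock: 1.35
eef_pos: [469.5, 321.2, 230.9]
tool_rot: [-3.141, 0.001, 0.691]
force: [-0.0, 0.9, -0.7]
width: 59.7
```

play_rows(targets=[{"slide":[0,0,20],"turn":[0,0,10.7],"hand":60},{"slide":[0,0,20],"turn":[0,0,10.7],"hand":60},{"slide":[0,0,20],"turn":[0,0,10.7],"hand":60},{"slide":[0,0,20],"turn":[0,0,10.7],"hand":60},{"slide":[0,0,20],"turn":[0,0,10.7],"hand":60}])

```text
clock: 1.98
eef_pos: [469.3, 321.5, 130.4]
tool_rot: [3.141, 0.0, -0.242]
force: [-0.3, 0.4, -0.7]
width: 60.2
```

play_rows(targets=[{"slide":[0,0,0],"turn":[0,0,0],"hand":60}])

```text
clock: 2.1
eef_pos: [468.2, 321.0, 129.7]
tool_rot: [3.138, 0.002, -0.234]
force: [0.1, -0.1, -0.1]
width: 60.1
```

play_rows(targets=[{"slide":[0,0,40],"turn":[0,0,0.4],"hand":60},{"slide":[0,0,40],"turn":[0,0,0],"hand":60},{"slide":[0,0,25],"turn":[0,0,0],"hand":50},{"slide":[0,0,12],"turn":[0,0,0],"hand":50},{"slide":[0,0,5],"turn":[0,0,0],"hand":50}])

```text
clock: 2.72
eef_pos: [470.0, 321.8, 9.5]
tool_rot: [-3.141, -0.0, -0.242]
force: [-1.6, -0.1, 0.9]
width: 49.8
```

```bash
python3 - <<'E'
from h import *
p,d=get_image("scene"); cv2.imwrite("pics/s1f.png",p); crop(p,320,90,140,130,5,"pics/s1.png")
print(read_state()["eef_pos"],read_state()["force"])
E
```

```text
[469.95289693 321.78180865   9.35790655] [ 0.27912864 -0.23708819 -0.1994999 ]
```

View pics/s1.png

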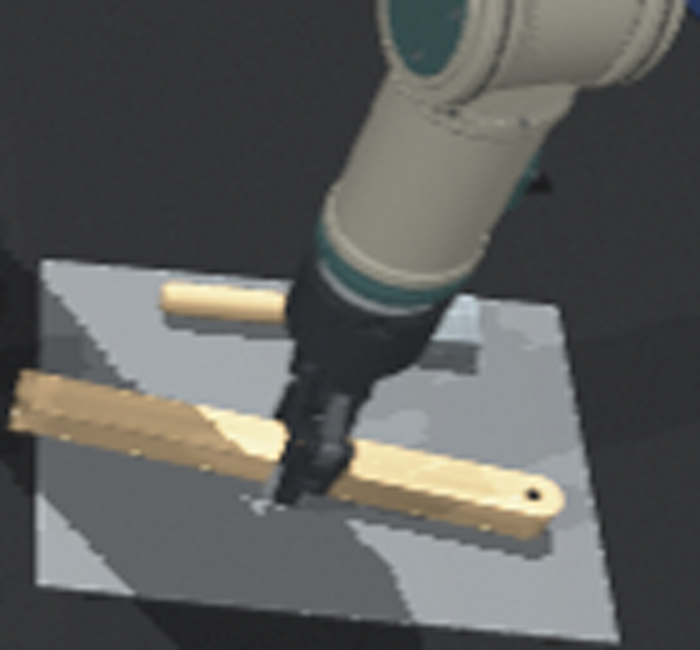

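The fingers straddle the stick at crop px (310,460), about its middle. I'll go down 2 mm and close.

play_rows(targets=[{"slide":[0,0,2],"turn":[0,0,0],"hand":40},{"slide":[0,0,0],"turn":[0,0,0],"hand":20},{"slide":[0,0,0],"turn":[0,0,0],"hand":20},{"slide":[0,0,0],"turn":[0,0,0],"hand":20},{"slide":[0,0,0],"turn":[0,0,0],"hand":20}])

```text
clock: 3.4
eef_pos: [470.2, 322.0, 8.2]
tool_rot: [-3.14, -0.001, -0.243]
force: [-0.1, -0.5, 5.5]
width: 26.5
```

play_rows(targets=[{"slide":[0,0,-10],"turn":[0,0,0],"hand":20},{"slide":[0,0,-30],"turn":[0,0,0],"hand":20},{"slide":[0,0,-40],"turn":[0,0,0],"hand":20},{"slide":[0,0,0],"turn":[0,0,0],"hand":20}])

```text
clock: 3.9
eef_pos: [471.5, 322.7, 90.3]
tool_rot: [-3.137, -0.004, -0.243]
force: [0.2, 0.0, -1.5]
width: 27.1
```

```bash
python3 - <<'E'
from h import *
s=read_state();print(s["eef_pos"],s["force"],s["torque"],s["width"])
p,d=get_image("scene"); cv2.imwrite("pics/s2f.png",p); crop(p,300,70,160,130,5,"pics/s2.png")
p,d=get_image("top"); cv2.imwrite("pics/t2f.png",p); crop(p,80,180,140,110,5,"pics/t2.png")
E
```

```text
[471.46804991 322.70042647  90.30014171] [ 0.22836626  0.04098724 -1.53717161] [ 0.06064948  0.03399125 -0.00965824] 27.08668133150985
```

View pics/s2.png

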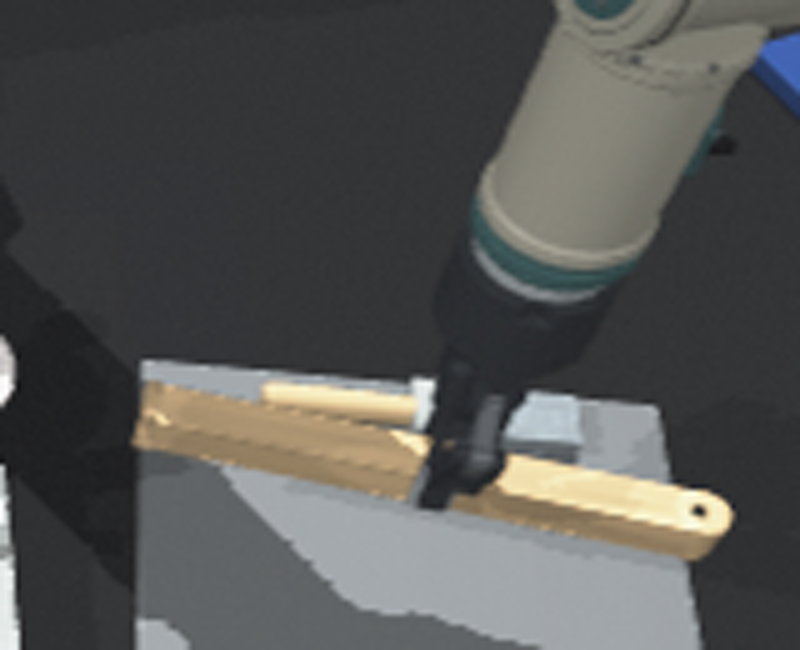

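View pics/t2.png

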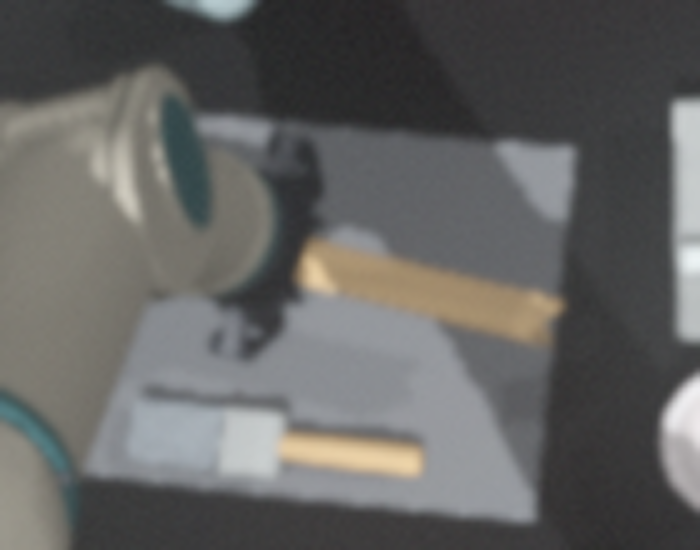

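```bash
python3 - <<'E'
from h import *
np.set_printoptions(suppress=True,precision=1)
f=lambda u,x0,y0,s=5:[((a+.5)/s-.5+x0,(b+.5)/s-.5+y0) for a,b in u]
# prong top corners: +x-side and -x-side
a=tri(f([(148,383),(136,420)],300,70),f([(548,343),(565,303)],80,180)); print(a)
print(tri(f([(699,511)],300,70),f([(138,173)],80,180)))
h=plane("scene",f([(699,511)],300,70),110.);print("hole at z110",h)
print("prongs z110",plane("scene",f([(148,383),(136,420)],300,70),110),plane("top",f([(548,343),(565,303)],80,180),110))
E
```

```text
[[419.2 172.3 104.7   0.5]
 [443.2 163.6 102.    1.7]]
[[521.4 426.6 133.7  19.6]]
hole at z110 [[503.9 452.5 110. ]]
prongs z110 [[423.7 171.3 110. ]
 [449.6 162.5 110. ]] [[418.9 171.2 110. ]
 [442.5 161.5 110. ]]
```

play_rows(targets=[{"slide":[39.2,16.5,0],"turn":[0,0,0],"hand":20},{"slide":[39.2,16.5,0],"turn":[0,0,0],"hand":20},{"slide":[39.2,16.5,0],"turn":[0,0,0],"hand":20},{"slide":[39.2,16.5,0],"turn":[0,0,0],"hand":20},{"slide":[39.2,16.5,0],"turn":[0,0,0],"hand":20}])

```text
clock: 4.62
eef_pos: [639.7, 193.3, 85.3]
tool_rot: [3.14, 0.003, -0.243]
force: [0.6, 0.0, -1.6]
width: 26.6
```

play_rows(targets=[{"slide":[39.2,16.5,0],"turn":[0,0,0],"hand":20},{"slide":[0,0,0],"turn":[0,0,9],"hand":20},{"slide":[0,0,0],"turn":[0,0,9],"hand":20},{"slide":[0,0,0],"turn":[0,0,9],"hand":20},{"slide":[0,0,0],"turn":[0,0,0],"hand":20}])

```text
clock: 5.25
eef_pos: [672.8, 168.8, 85.2]
tool_rot: [3.139, 0.002, -0.713]
force: [-1.2, -0.0, -1.9]
width: 26.5
```

```bash
python3 - <<'E'
from h import *
s=read_state();print(s["eef_pos"],s["tool_rot"],s["force"],s["torque"],s["width"])
p,d=get_image("scene"); cv2.imwrite("pics/s3f.png",p); crop(p,230,130,150,110,5,"pics/s3.png")
p,d=get_image("top"); cv2.imwrite("pics/t3f.png",p); crop(p,180,150,100,90,6,"pics/t3.png")
E
```

```text
[672.75051393 168.82782789  85.22657653] [ 3.13852509e+00  1.72313688e-03 -7.12519929e-01] [-1.15812857 -0.04594656 -1.93476412] [-0.0237597   0.05425404  0.00722119] 26.513980605191968
```

View pics/s3.png

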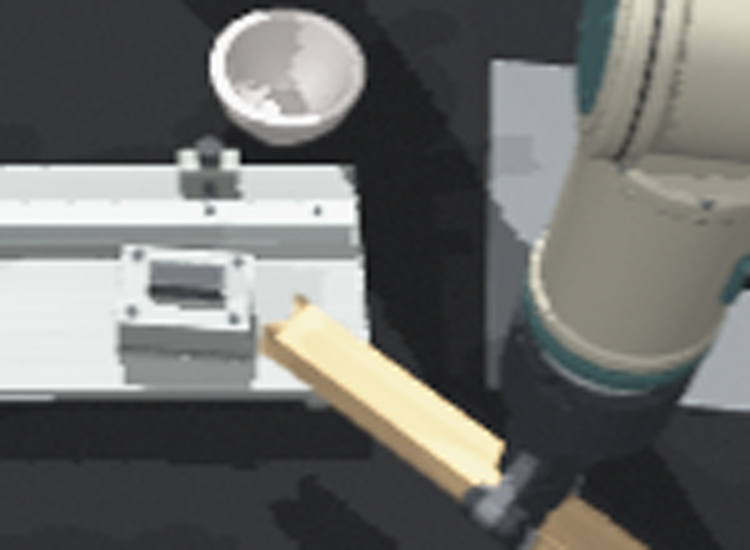

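View pics/t3.png

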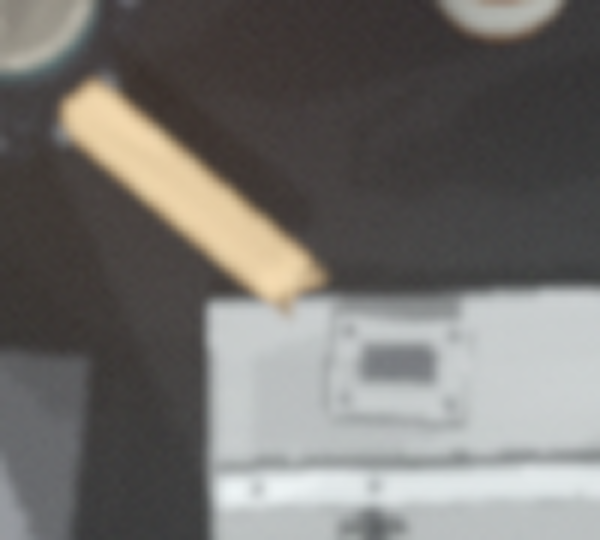

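```bash
python3 - <<'E'
from h import *
np.set_printoptions(suppress=True,precision=1)
S=lambda u:[((a+.5)/5-.5+230,(b+.5)/5-.5+130) for a,b in u]
T=lambda u:[((a+.5)/6-.5+180,(b+.5)/6-.5+150) for a,b in u]
print("prongs",tri(S([(268,328),(300,298)]),T([(327,277),(287,311)])))
z=106
print(plane("scene",S([(268,328),(300,298)]),z),plane("top",T([(327,277),(287,311)]),z))
print("die corners TO,TI,LO,LI scene",plane("scene",S([(257,327),(257,262),(117,325),(120,246)]),74))
print("top",plane("top",T([(336,312),(330,414),(468,318),(465,428)]),74))
E
```

```text
prongs [[577.5  41.2  99.2   4.2]
 [560.   59.5 100.5   0.7]]
[[581.7  42.9 106. ]
 [563.5  59.4 106. ]] [[576.2  38.7 106. ]
 [559.   58.8 106. ]]
die corners TO,TI,LO,LI scene [[561.3  39.4  74. ]
 [520.2  40.   74. ]
 [561.5 -33.8  74. ]
 [511.3 -33.6  74. ]]
top [[563.9  35.8  74. ]
 [511.   38.9  74. ]
 [560.1 -32.1  74. ]
 [503.2 -30.   74. ]]
```

play_rows(targets=[{"slide":[0,-6,12],"turn":[0,0,0],"hand":20},{"slide":[0,0,14],"turn":[0,0,0],"hand":20},{"slide":[0,0,10],"turn":[0,0,0],"hand":20},{"slide":[0,0,0],"turn":[0,0,0],"hand":20}])

```text
clock: 5.85
eef_pos: [676.9, 173.1, 49.7]
tool_rot: [3.139, 0.002, -0.714]
force: [-0.4, -0.2, -1.6]
width: 26.4
```

```bash
python3 - <<'E'
from h import *
s=read_state();print(s["eef_pos"],s["tool_rot"],s["force"],s["torque"],s["width"])
p,d=get_image("scene"); cv2.imwrite("pics/s4f.png",p); crop(p,230,130,150,110,5,"pics/s4.png")
E
```

```text
[676.9424196  173.09407238  49.6801207 ] [ 3.13934788e+00  1.59582438e-03 -7.14301370e-01] [-0.40797107 -0.22580435 -1.61492359] [ 0.00474279 -0.00953436  0.06112809] 26.391257018229446
```

View pics/s4.png

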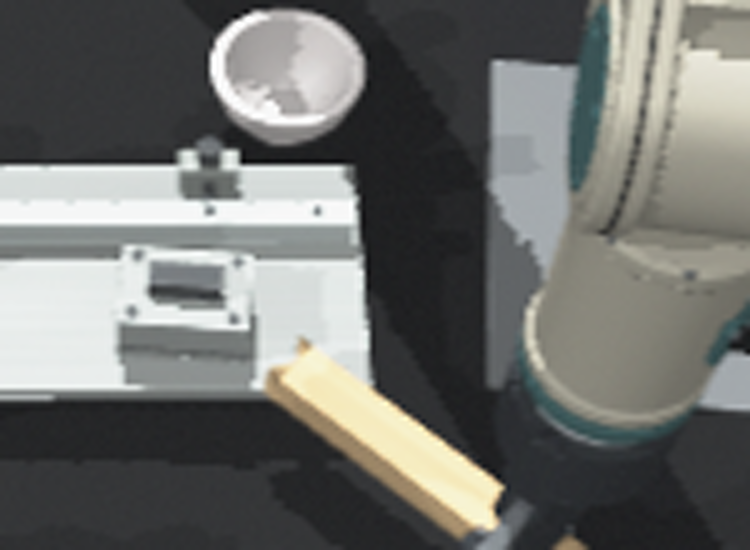

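play_rows(targets=[{"slide":[1.5,8,0],"turn":[0,0,0],"hand":20},{"slide":[0.5,8,0],"turn":[0,0,0],"hand":20},{"slide":[0,5,0],"turn":[0,0,0],"hand":20},{"slide":[0,2,0],"turn":[0,0,0],"hand":20},{"slide":[0,0,0],"turn":[0,0,0],"hand":20}])

```text
clock: 6.52
eef_pos: [664.5, 154.8, 51.4]
tool_rot: [-3.141, 0.0, -0.714]
force: [-0.0, 0.3, -0.5]
width: 26.9
```

```bash
python3 - <<'E'
from h import *
s=read_state();print(s["eef_pos"],s["tool_rot"],s["force"],s["torque"],s["width"])
p,d=get_image("scene"); cv2.imwrite("pics/s5f.png",p); crop(p,240,150,90,70,8,"pics/s5.png")
p,d=get_image("top"); cv2.imwrite("pics/t5f.png",p); crop(p,200,170,80,70,8,"pics/t5.png")
E
```

```text
[664.46129177 154.80691959  51.4350334 ] [-3.14130756e+00  9.81242330e-05 -7.14382747e-01] [-0.04377429  0.27454611 -0.47242769] [-0.00326237  0.02005786  0.01968201] 26.925253195552145
```

View pics/s5.png

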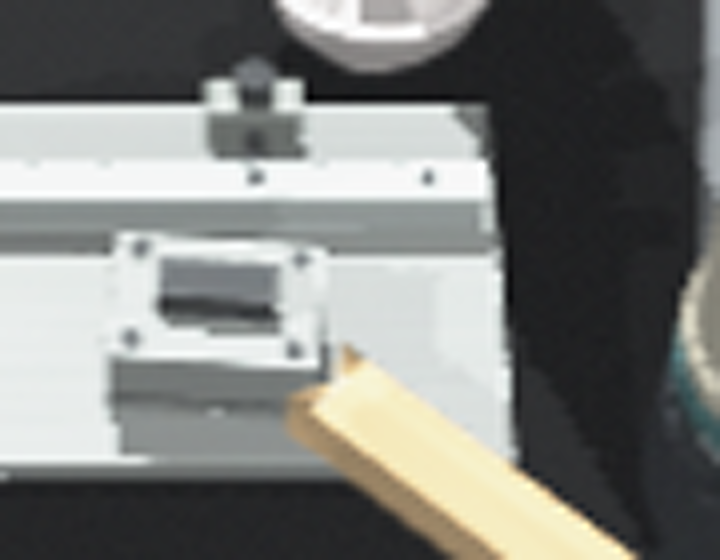

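View pics/t5.png

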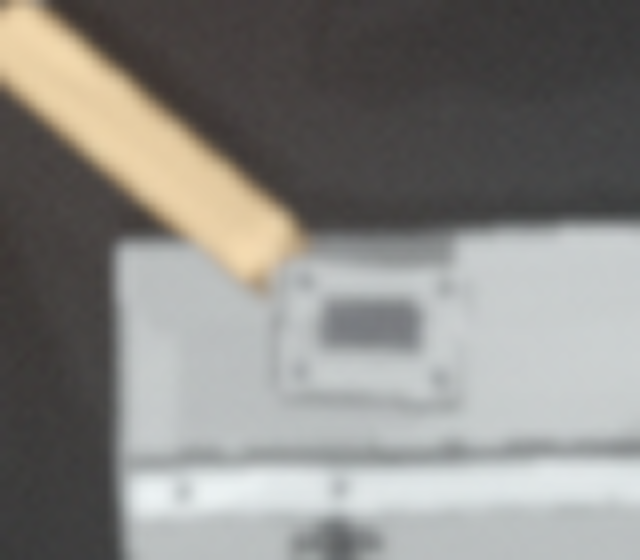

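play_rows(targets=[{"slide":[0,1.5,0],"turn":[0,0,0],"hand":20},{"slide":[0,1.5,0],"turn":[0,0,0],"hand":20},{"slide":[0,1,0],"turn":[0,0,0],"hand":20}])

```text
clock: 7.0
eef_pos: [661.7, 151.6, 51.2]
tool_rot: [3.141, 0.0, -0.714]
force: [-0.0, 0.0, -2.0]
width: 26.8
```

play_rows(targets=[{"slide":[0,1,0],"turn":[0,0,0],"hand":20},{"slide":[0,1,0],"turn":[0,0,0],"hand":20}])

```text
clock: 7.25
eef_pos: [660.8, 150.4, 51.4]
tool_rot: [-3.141, -0.0, -0.714]
force: [2.2, 0.4, -1.8]
width: 26.5
```

play_rows(targets=[{"slide":[0,1,0],"turn":[0,0,0],"hand":20},{"slide":[0,1,0],"turn":[0,0,0],"hand":20}])

```text
clock: 7.5
eef_pos: [659.9, 149.3, 51.6]
tool_rot: [-3.14, -0.001, -0.714]
force: [2.4, 1.1, -0.9]
width: 26.7
```

play_rows(targets=[{"slide":[-0.1,1.8,0],"turn":[0,0,0],"hand":20},{"slide":[-0.1,1.8,0],"turn":[0,0,0],"hand":20},{"slide":[-0.1,1.8,0],"turn":[0,0,0],"hand":20},{"slide":[-0.1,1.8,0],"turn":[0,0,0],"hand":20}])

```text
clock: 8.0
eef_pos: [654.1, 143.6, 51.3]
tool_rot: [-3.141, 0.0, -0.714]
force: [1.9, 1.7, -1.1]
width: 27.0
```

play_rows(targets=[{"slide":[-0.1,1.8,0],"turn":[0,0,0],"hand":20},{"slide":[-0.1,1.8,0],"turn":[0,0,0],"hand":20}])

```text
clock: 8.25
eef_pos: [651.6, 140.9, 51.3]
tool_rot: [3.142, 0.0, -0.714]
force: [1.5, 2.5, -1.1]
width: 26.7
```

```bash
python3 - <<'E'
from h import *
s=read_state();print(s["eef_pos"],s["tool_rot"],s["force"],s["torque"],s["width"])
p,d=get_image("scene"); cv2.imwrite("pics/s6f.png",p); crop(p,240,150,90,70,8,"pics/s6.png")
E
```

```text
[651.55530561 140.87590328  51.25865721] [ 3.14155708e+00  1.59717378e-04 -7.14327849e-01] [ 1.53075049  2.5152576  -1.12776953] [ 0.40518061 -0.37781946 -0.00669196] 26.746525182575464
```

View pics/s6.png

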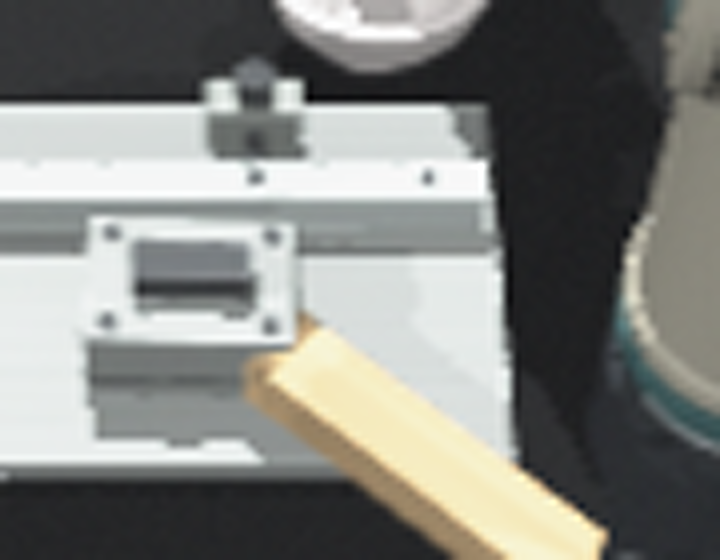

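play_rows(targets=[{"slide":[-0.1,2.2,0],"turn":[0,0,0],"hand":20},{"slide":[-0.1,2.2,0],"turn":[0,0,0],"hand":20},{"slide":[-0.1,2.2,0],"turn":[0,0,0],"hand":20},{"slide":[-0.1,2.2,0],"turn":[0,0,0],"hand":20}])

```text
clock: 8.8
eef_pos: [645.5, 134.4, 51.3]
tool_rot: [3.142, 0.0, -0.714]
force: [1.3, 1.9, -1.2]
width: 26.8
```

play_rows(targets=[{"slide":[-0.1,2,0],"turn":[0,0,0],"hand":20},{"slide":[-0.1,2,0],"turn":[0,0,0],"hand":20},{"slide":[-0.1,1.5,0],"turn":[0,0,0],"hand":20}])

```text
clock: 9.18
eef_pos: [641.7, 130.5, 51.3]
tool_rot: [3.142, 0.0, -0.714]
force: [1.3, 3.0, -1.3]
width: 26.6
```

```bash
python3 - <<'E'
from h import *
s=read_state();print(s["eef_pos"],s["tool_rot"],s["force"],s["torque"],s["width"])
p,d=get_image("scene"); cv2.imwrite("pics/s7f.png",p); crop(p,240,150,90,70,8,"pics/s7.png")
E
```

```text
[641.70337014 130.45709584  51.28392916] [ 3.14152648e+00  2.31569511e-05 -7.14307877e-01] [ 1.33095456  3.00360764 -1.32451933] [ 0.43235796 -0.37057568 -0.03648037] 26.64274510299421
```

View pics/s7.png

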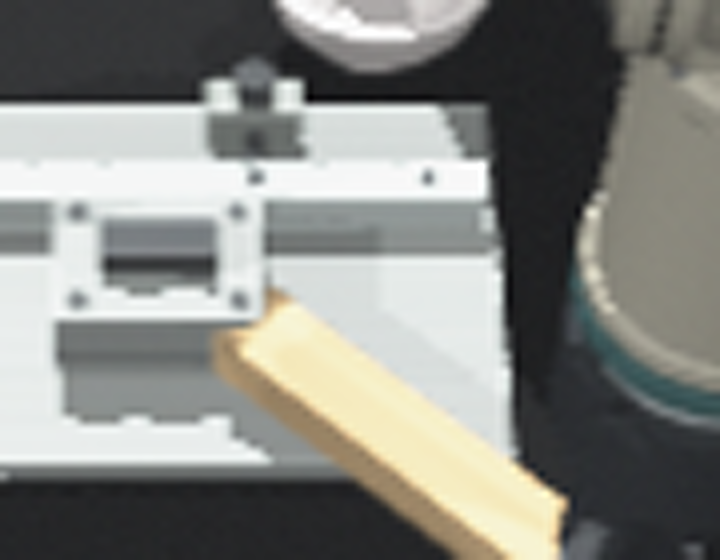

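play_rows(targets=[{"slide":[0,1.8,0],"turn":[0,0,0],"hand":20},{"slide":[0,1.8,0],"turn":[0,0,0],"hand":20},{"slide":[0,1.8,0],"turn":[0,0,0],"hand":20},{"slide":[0,1.2,0],"turn":[0,0,0],"hand":20}])

```text
clock: 9.72
eef_pos: [637.3, 125.4, 51.3]
tool_rot: [3.141, 0.0, -0.714]
force: [2.2, 3.0, -1.9]
width: 26.9
```

play_rows(targets=[{"slide":[0,0.8,0],"turn":[0,0,0],"hand":20},{"slide":[0,0.8,0],"turn":[0,0,0],"hand":20}])

```text
clock: 9.98
eef_pos: [636.4, 124.4, 51.3]
tool_rot: [-3.141, -0.0, -0.714]
force: [2.0, 2.3, -1.3]
width: 26.8
```

```bash
python3 - <<'E'
from h import *
s=read_state();print(s["eef_pos"],s["tool_rot"],s["force"],s["torque"],s["width"])
p,d=get_image("scene"); cv2.imwrite("pics/s8f.png",p); crop(p,230,150,90,70,8,"pics/s8.png")
p,d=get_image("top"); cv2.imwrite("pics/t8f.png",p); crop(p,205,185,80,70,8,"pics/t8.png")
E
```

```text
[636.4418355  124.41857762  51.30697708] [-3.14149908e+00 -6.68708267e-06 -7.14196301e-01] [ 1.96607867  2.32259325 -1.27399569] [ 0.47781446 -0.39980176 -0.03875014] 26.751581726881266
```

View pics/s8.png

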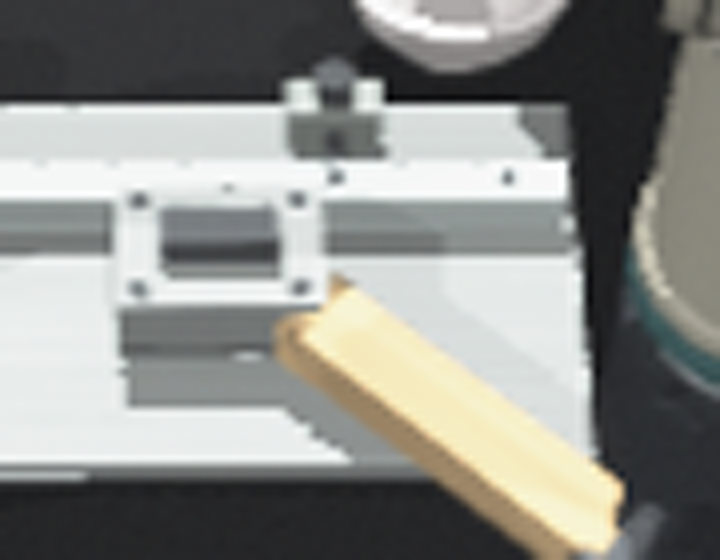

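View pics/t8.png

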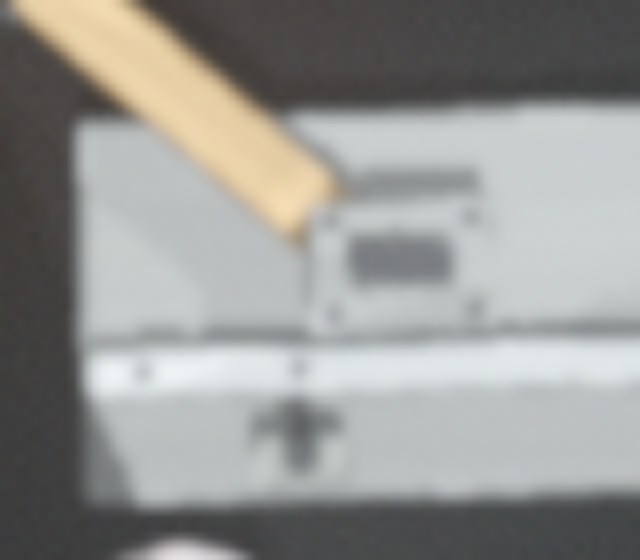

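play_rows(targets=[{"slide":[0.1,0.8,0],"turn":[0,0,0],"hand":20},{"slide":[0.1,0.8,0],"turn":[0,0,0],"hand":20},{"slide":[0.1,0.8,0],"turn":[0,0,0],"hand":20}])

```text
clock: 10.45
eef_pos: [635.0, 122.4, 51.3]
tool_rot: [-3.142, 0.0, -0.714]
force: [1.0, 1.7, -1.5]
width: 26.7
```

play_rows(targets=[{"slide":[0.1,0.8,0],"turn":[0,0,0],"hand":20},{"slide":[0.1,0.8,0],"turn":[0,0,0],"hand":20}])

```text
clock: 10.7
eef_pos: [634.2, 121.0, 51.3]
tool_rot: [3.142, 0.0, -0.714]
force: [0.9, 2.3, -0.5]
width: 27.0
```

play_rows(targets=[{"slide":[0.1,0.8,0],"turn":[0,0,0],"hand":20},{"slide":[0.1,0.8,0],"turn":[0,0,0],"hand":20}])

```text
clock: 10.95
eef_pos: [633.3, 119.7, 51.3]
tool_rot: [-3.142, 0.0, -0.714]
force: [0.8, 2.8, -0.1]
width: 26.4
```

play_rows(targets=[{"slide":[0,0.8,0],"turn":[0,0,0],"hand":20},{"slide":[0,0.8,0],"turn":[0,0,0],"hand":20}])

```text
clock: 11.2
eef_pos: [632.6, 118.6, 51.4]
tool_rot: [-3.141, -0.001, -0.714]
force: [2.3, 3.4, -0.5]
width: 26.7
```

play_rows(targets=[{"slide":[0,0.8,0],"turn":[0,0,0],"hand":20},{"slide":[0,0.8,0],"turn":[0,0,0],"hand":20}])

```text
clock: 11.45
eef_pos: [632.5, 118.1, 51.7]
tool_rot: [-3.139, -0.001, -0.714]
force: [4.4, 3.5, -1.7]
width: 26.4
```

play_rows(targets=[{"slide":[0,0.8,0],"turn":[0,0,0],"hand":20},{"slide":[0,0.8,0],"turn":[0,0,0],"hand":20}])

```text
clock: 11.7
eef_pos: [632.3, 117.4, 52.0]
tool_rot: [-3.138, -0.002, -0.713]
force: [5.4, 4.4, -0.9]
width: 26.6
```

```bash
python3 - <<'E'
from h import *
s=read_state();print(s["eef_pos"],s["tool_rot"],s["force"],s["torque"],s["width"])
p,d=get_image("scene"); cv2.imwrite("pics/s9f.png",p); crop(p,230,150,90,70,8,"pics/s9.png")
E
```

```text
[632.27339737 117.42242246  51.96412724] [-3.13763081e+00 -2.44926731e-03 -7.12873801e-01] [ 5.44035091  4.43653148 -0.91436302] [ 1.01462545 -1.23850931  0.22159995] 26.60536944979516
```

View pics/s9.png

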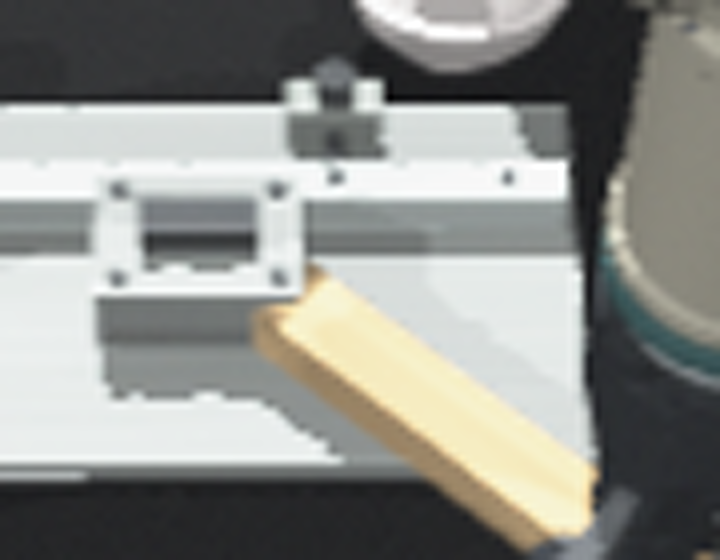

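play_rows(targets=[{"slide":[0.67,0.74,0],"turn":[0,0,0],"hand":20},{"slide":[1.34,1.48,0],"turn":[0,0,0],"hand":20},{"slide":[1.34,1.48,0],"turn":[0,0,0],"hand":20}])

```text
clock: 12.12
eef_pos: [632.4, 112.4, 52.0]
tool_rot: [-3.138, -0.002, -0.713]
force: [5.7, 5.5, -1.3]
width: 26.8
```

play_rows(targets=[{"slide":[1.34,1.48,0],"turn":[0,0,0],"hand":20},{"slide":[1.34,1.48,0],"turn":[0,0,0],"hand":20},{"slide":[1.34,1.48,0],"turn":[0,0,0],"hand":20}])

```text
clock: 12.5
eef_pos: [632.5, 106.4, 52.0]
tool_rot: [-3.138, -0.002, -0.713]
force: [5.4, 4.9, -1.6]
width: 26.8
```

play_rows(targets=[{"slide":[2.01,2.23,0],"turn":[0,0,0],"hand":20},{"slide":[2.01,2.23,0],"turn":[0,0,0],"hand":20},{"slide":[2.01,2.23,0],"turn":[0,0,0],"hand":20},{"slide":[2.01,2.23,0],"turn":[0,0,0],"hand":20}])

```text
clock: 13.0
eef_pos: [632.7, 94.4, 52.0]
tool_rot: [-3.138, -0.002, -0.713]
force: [6.2, 4.7, -1.7]
width: 26.4
```

play_rows(targets=[{"slide":[2.01,2.23,0],"turn":[0,0,0],"hand":20},{"slide":[2.01,2.23,0],"turn":[0,0,0],"hand":20},{"slide":[2.01,2.23,0],"turn":[0,0,0],"hand":20},{"slide":[2.01,2.23,0],"turn":[0,0,0],"hand":20}])

```text
clock: 13.5
eef_pos: [633.0, 82.5, 52.0]
tool_rot: [-3.138, -0.002, -0.713]
force: [6.2, 4.3, -1.6]
width: 26.6
```

play_rows(targets=[{"slide":[2.2,2.05,0],"turn":[0,0,0],"hand":20},{"slide":[2.01,2.23,0],"turn":[0,0,0],"hand":20},{"slide":[2.01,2.23,0],"turn":[0,0,0],"hand":20},{"slide":[2.01,2.23,0],"turn":[0,0,0],"hand":20}])

```text
clock: 14.0
eef_pos: [633.3, 70.4, 51.9]
tool_rot: [-3.138, -0.002, -0.713]
force: [5.4, 4.2, -0.7]
width: 27.0
```

play_rows(targets=[{"slide":[2.01,2.23,0],"turn":[0,0,0],"hand":20},{"slide":[2.01,2.23,0],"turn":[0,0,0],"hand":20},{"slide":[2.01,2.23,0],"turn":[0,0,0],"hand":20},{"slide":[2.01,2.23,0],"turn":[0,0,0],"hand":20}])

```text
clock: 14.5
eef_pos: [633.5, 58.5, 51.9]
tool_rot: [-3.138, -0.002, -0.713]
force: [6.1, 3.9, -0.8]
width: 26.8
```

```bash
python3 - <<'E'
from h import *
s=read_state();print(s["eef_pos"],s["tool_rot"],s["force"],s["torque"],s["width"])
p,d=get_image("scene"); cv2.imwrite("pics/s10f.png",p); crop(p,170,130,150,110,5,"pics/s10.png")
E
```

```text
[633.54452649  58.46029179  51.8936747 ] [-3.13800142e+00 -2.02020646e-03 -7.12698262e-01] [ 6.06463827  3.91750114 -0.76809972] [ 0.99017136 -1.17556383  0.17393655] 26.77396681619918
```

View pics/s10.png

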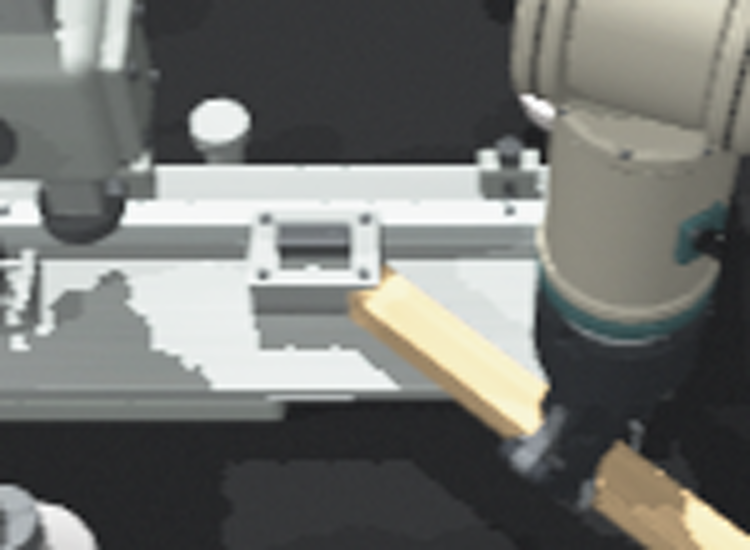

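play_rows(targets=[{"slide":[2.2,2.05,0],"turn":[0,0,0],"hand":20},{"slide":[2.01,2.23,0],"turn":[0,0,0],"hand":20},{"slide":[2.01,2.23,0],"turn":[0,0,0],"hand":20},{"slide":[2.01,2.23,0],"turn":[0,0,0],"hand":20},{"slide":[2.01,2.23,0],"turn":[0,0,0],"hand":20}])

```text
clock: 15.18
eef_pos: [633.9, 43.5, 51.8]
tool_rot: [-3.138, -0.002, -0.713]
force: [6.3, 4.8, -0.8]
width: 26.8
```

play_rows(targets=[{"slide":[2.01,2.23,0],"turn":[0,0,0],"hand":20},{"slide":[2.01,2.23,0],"turn":[0,0,0],"hand":20},{"slide":[2.01,2.23,0],"turn":[0,0,0],"hand":20},{"slide":[2.01,2.23,0],"turn":[0,0,0],"hand":20},{"slide":[2.01,2.23,0],"turn":[0,0,0],"hand":20}])

```text
clock: 15.8
eef_pos: [634.2, 28.5, 51.8]
tool_rot: [-3.138, -0.002, -0.713]
force: [5.4, 4.8, -0.8]
width: 26.7
```

play_rows(targets=[{"slide":[2.1,2.15,0],"turn":[0,0,0],"hand":20},{"slide":[2.01,2.23,0],"turn":[0,0,0],"hand":20},{"slide":[2.01,2.23,0],"turn":[0,0,0],"hand":20},{"slide":[2.01,2.23,0],"turn":[0,0,0],"hand":20},{"slide":[2.01,2.23,0],"turn":[0,0,0],"hand":20}])

```text
clock: 16.42
eef_pos: [634.5, 13.6, 51.8]
tool_rot: [-3.138, -0.001, -0.713]
force: [5.1, 5.5, -1.6]
width: 26.6
```

play_rows(targets=[{"slide":[2.01,2.23,0],"turn":[0,0,0],"hand":20},{"slide":[2.01,2.23,0],"turn":[0,0,0],"hand":20},{"slide":[2.01,2.23,0],"turn":[0,0,0],"hand":20},{"slide":[2.01,2.23,0],"turn":[0,0,0],"hand":20},{"slide":[2.01,2.23,0],"turn":[0,0,0],"hand":20}])

```text
clock: 17.05
eef_pos: [634.8, -1.4, 51.8]
tool_rot: [-3.138, -0.001, -0.713]
force: [5.0, 4.8, -1.1]
width: 26.8
```

play_rows(targets=[{"slide":[2.01,2.23,0],"turn":[0,0,0],"hand":20},{"slide":[2.01,2.23,0],"turn":[0,0,0],"hand":20},{"slide":[2.01,2.23,0],"turn":[0,0,0],"hand":20},{"slide":[2.01,2.23,0],"turn":[0,0,0],"hand":20},{"slide":[2.01,2.23,0],"turn":[0,0,0],"hand":20}])

```text
clock: 17.68
eef_pos: [635.1, -16.3, 51.8]
tool_rot: [-3.138, -0.001, -0.712]
force: [5.4, 4.8, -1.6]
width: 26.9
```

```bash
python3 - <<'E'
from h import *
s=read_state();print(s["eef_pos"],s["tool_rot"],s["force"],s["torque"],s["width"])
p,d=get_image("scene"); cv2.imwrite("pics/s11f.png",p); crop(p,140,130,150,110,5,"pics/s11.png")
E
```

```text
[635.11625845 -16.32259185  51.75603604] [-3.13837179e+00 -1.32250508e-03 -7.12481000e-01] [ 5.3860847   4.83492614 -1.55492373] [ 0.97381072 -1.12269764  0.11930461] 26.850100434818
```

View pics/s11.png

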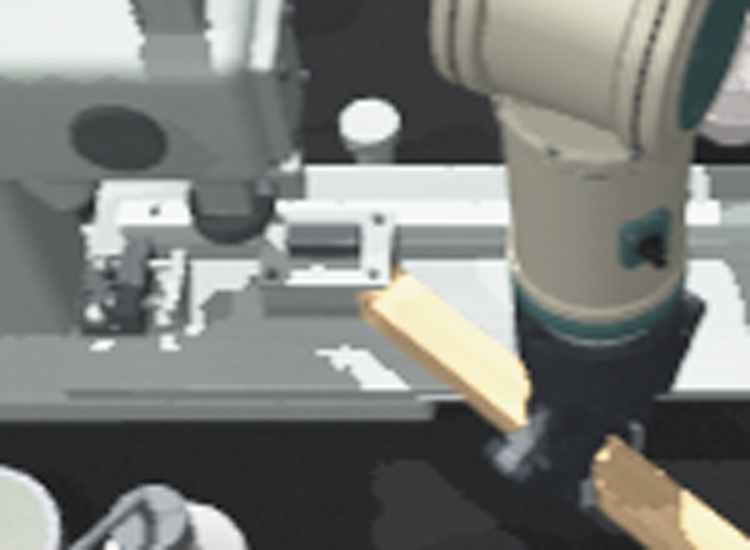

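play_rows(targets=[{"slide":[2.01,2.23,0],"turn":[0,0,0],"hand":20},{"slide":[2.01,2.23,0],"turn":[0,0,0],"hand":20},{"slide":[2.01,2.23,0],"turn":[0,0,0],"hand":20},{"slide":[2.01,2.23,0],"turn":[0,0,0],"hand":20},{"slide":[2.01,2.23,0],"turn":[0,0,0],"hand":20}])

```text
clock: 18.35
eef_pos: [635.4, -31.3, 51.7]
tool_rot: [-3.138, -0.001, -0.712]
force: [5.0, 5.7, -0.7]
width: 26.9
```

play_rows(targets=[{"slide":[1.34,1.48,0],"turn":[0,0,0],"hand":20},{"slide":[1.34,1.48,0],"turn":[0,0,0],"hand":20},{"slide":[1.34,1.48,0],"turn":[0,0,0],"hand":20},{"slide":[1.34,1.48,0],"turn":[0,0,0],"hand":20},{"slide":[1.0,1.12,0],"turn":[0,0,0],"hand":20}])

```text
clock: 18.98
eef_pos: [635.6, -40.8, 51.7]
tool_rot: [-3.138, -0.001, -0.712]
force: [5.5, 5.2, -1.5]
width: 26.8
```

play_rows(targets=[{"slide":[0.8,0.9,0],"turn":[0,0,0],"hand":20},{"slide":[0.8,0.9,0],"turn":[0,0,0],"hand":20},{"slide":[0.8,0.9,0],"turn":[0,0,0],"hand":20}])

```text
clock: 19.35
eef_pos: [635.7, -44.2, 51.8]
tool_rot: [-3.138, -0.001, -0.712]
force: [4.9, 4.6, -0.9]
width: 26.6
```

play_rows(targets=[{"slide":[0.8,0.9,0],"turn":[0,0,0],"hand":20},{"slide":[0.8,0.9,0],"turn":[0,0,0],"hand":20},{"slide":[0.8,0.9,0],"turn":[0,0,0],"hand":20}])

```text
clock: 19.73
eef_pos: [635.7, -47.8, 51.7]
tool_rot: [-3.138, -0.001, -0.712]
force: [5.4, 4.9, -1.7]
width: 26.8
```

play_rows(targets=[{"slide":[0.8,0.9,0],"turn":[0,0,0],"hand":20},{"slide":[0.8,0.9,0],"turn":[0,0,0],"hand":20}])

```text
clock: 19.98
eef_pos: [635.8, -50.2, 51.8]
tool_rot: [-3.138, -0.001, -0.712]
force: [5.7, 4.5, -0.8]
width: 27.1
```

play_rows(targets=[{"slide":[0.8,0.9,0],"turn":[0,0,0],"hand":20},{"slide":[0.8,0.9,0],"turn":[0,0,0],"hand":20}])

```text
clock: 20.23
eef_pos: [635.9, -52.6, 51.7]
tool_rot: [-3.138, -0.001, -0.712]
force: [6.6, 5.4, -2.1]
width: 26.6
```

play_rows(targets=[{"slide":[0.8,0.9,0],"turn":[0,0,0],"hand":20},{"slide":[0.8,0.9,0],"turn":[0,0,0],"hand":20}])

```text
clock: 20.48
eef_pos: [635.9, -55.0, 51.8]
tool_rot: [-3.138, -0.001, -0.712]
force: [5.5, 5.4, -0.4]
width: 26.6
```

Corner is at world y ≈ -168.5, inside the possible home band. Smaller steps from here.

play_rows(targets=[{"slide":[0.6,0.65,0],"turn":[0,0,0],"hand":20},{"slide":[0.6,0.65,0],"turn":[0,0,0],"hand":20}])

```text
clock: 20.72
eef_pos: [635.9, -56.8, 51.7]
tool_rot: [-3.138, -0.001, -0.712]
force: [5.9, 5.3, -1.1]
width: 26.8
```

play_rows(targets=[{"slide":[0.6,0.65,0],"turn":[0,0,0],"hand":20},{"slide":[0.6,0.65,0],"turn":[0,0,0],"hand":20}])

```text
clock: 20.98
eef_pos: [636.0, -58.5, 51.7]
tool_rot: [-3.138, -0.001, -0.712]
force: [6.0, 3.9, -1.5]
width: 26.7
```

play_rows(targets=[{"slide":[0.6,0.65,0],"turn":[0,0,0],"hand":20},{"slide":[0.6,0.65,0],"turn":[0,0,0],"hand":20}])

```text
clock: 21.22
eef_pos: [636.1, -60.1, 51.7]
tool_rot: [-3.138, -0.001, -0.712]
force: [6.8, 6.2, -1.1]
width: 27.0
```

play_rows(targets=[{"slide":[0.6,0.65,0],"turn":[0,0,0],"hand":20},{"slide":[0.6,0.65,0],"turn":[0,0,0],"hand":20}])

```text
clock: 21.48
eef_pos: [636.3, -60.3, 51.7]
tool_rot: [-3.136, 0.0, -0.712]
force: [4.8, 8.6, 0.1]
width: 26.8
```

play_rows(targets=[{"slide":[0.32,0.65,0],"turn":[0,0,0],"hand":20},{"slide":[0.32,0.65,0],"turn":[0,0,0],"hand":20}])

```text
clock: 21.72
eef_pos: [636.3, -60.5, 51.8]
tool_rot: [-3.135, 0.001, -0.712]
force: [5.9, 10.2, 0.1]
width: 26.9
```

play_rows(targets=[{"slide":[0.3,0.4,0],"turn":[0,0,0],"hand":20},{"slide":[0,0,0],"turn":[0,0,0],"hand":20},{"slide":[0,0,0],"turn":[0,0,0],"hand":20}])

```text
clock: 22.1
eef_pos: [636.4, -60.5, 51.8]
tool_rot: [-3.134, 0.001, -0.712]
force: [6.6, 10.3, -0.0]
width: 27.0
```

```bash
python3 - <<'E'
from h import *
s=read_state();print(s["eef_pos"],s["tool_rot"],s["force"],s["torque"],s["width"])
p,d=get_image("scene"); cv2.imwrite("pics/s12f.png",p); crop(p,130,130,150,110,5,"pics/s12.png")
E
```

```text
[636.37599605 -60.53437596  51.80677126] [-3.13448871e+00  1.14085779e-03 -7.11941718e-01] [ 6.57992094 10.26709813 -0.01277343] [ 2.04508235 -1.38621505 -0.22528662] 27.03418865358755
```

View pics/s12.png

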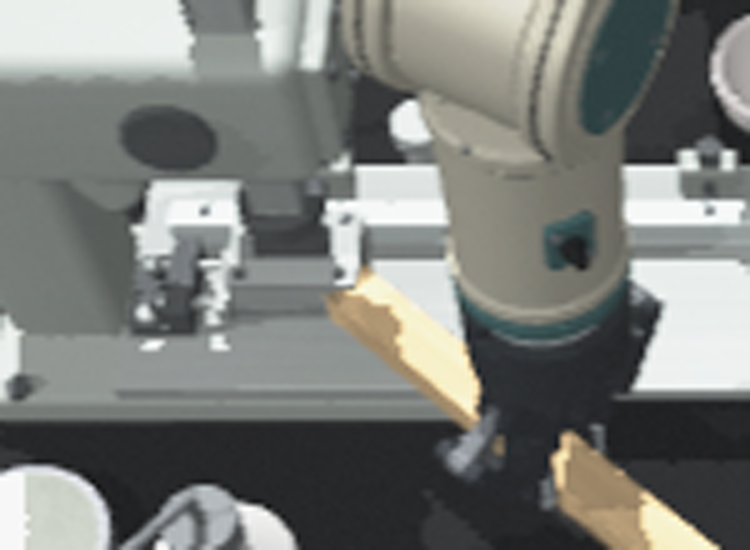

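play_rows(targets=[{"slide":[0.1,0.15,0],"turn":[0,0,0],"hand":20},{"slide":[0,0,0],"turn":[0,0,0],"hand":20},{"slide":[0,0,0],"turn":[0,0,0],"hand":20},{"slide":[0,0,0],"turn":[0,0,0],"hand":20}])

```text
clock: 22.65
eef_pos: [636.4, -60.5, 51.8]
tool_rot: [-3.134, 0.001, -0.712]
force: [8.4, 11.0, 0.1]
width: 26.6
```

play_rows(targets=[{"slide":[0,-1.5,0],"turn":[0,0,0],"hand":20},{"slide":[0,-2,0],"turn":[0,0,0],"hand":20},{"slide":[0,-3,0],"turn":[0,0,0],"hand":20},{"slide":[0,-5,0],"turn":[0,0,0],"hand":20},{"slide":[0,-8,0],"turn":[0,0,0],"hand":20}])

```text
clock: 23.28
eef_pos: [646.1, -52.5, 51.1]
tool_rot: [3.14, -0.0, -0.716]
force: [0.2, 0.7, -3.3]
width: 26.5
```

play_rows(targets=[{"slide":[0,-12,0],"turn":[0,0,0],"hand":20},{"slide":[0,-12,0],"turn":[0,0,0],"hand":20},{"slide":[0,-12,0],"turn":[0,0,0],"hand":20},{"slide":[0,0,0],"turn":[0,0,0],"hand":20}])

```text
clock: 23.78
eef_pos: [671.0, -22.3, 51.1]
tool_rot: [-3.141, 0.0, -0.712]
force: [-0.4, -0.2, -1.1]
width: 26.8
```

```bash
python3 - <<'E'
from h import *
s=read_state();print(s["eef_pos"],s["tool_rot"],s["force"],s["torque"],s["width"])
p,d=get_image("scene"); cv2.imwrite("pics/s13f.png",p); crop(p,130,130,150,110,5,"pics/s13.png")
E
```

```text
[671.00611275 -22.31866655  51.0875715 ] [-3.14076560e+00  8.38621078e-05 -7.11868999e-01] [-0.4257661  -0.1760479  -1.11704354] [-0.00946281  0.06363322 -0.00974344] 26.797238383129145
```

View pics/s13.png

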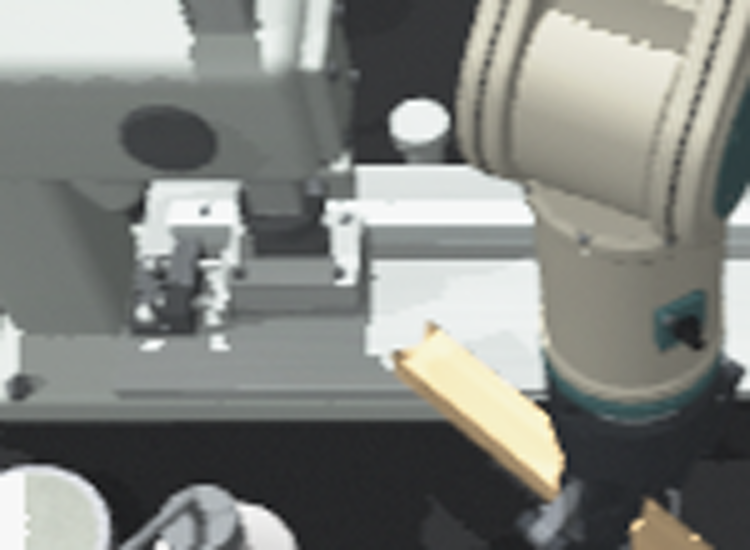

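play_rows(targets=[{"slide":[0,0,-25],"turn":[0,0,0],"hand":20},{"slide":[0,0,-25],"turn":[0,0,0],"hand":20},{"slide":[-47.1,-16.2,0],"turn":[0,0,0],"hand":20},{"slide":[-47.1,-16.2,0],"turn":[0,0,0],"hand":20},{"slide":[-47.1,-16.2,0],"turn":[0,0,0],"hand":20}])

```text
clock: 24.45
eef_pos: [594.2, 105.6, 101.5]
tool_rot: [3.141, -0.0, -0.716]
force: [0.6, 1.0, -1.8]
width: 26.7
```

play_rows(targets=[{"slide":[-47.1,-16.2,0],"turn":[0,0,0],"hand":20},{"slide":[-47.1,-16.2,0],"turn":[0,0,0],"hand":20},{"slide":[-47.1,-16.2,0],"turn":[0,0,0],"hand":20},{"slide":[-47.1,-16.2,0],"turn":[0,0,0],"hand":20},{"slide":[-47.1,-16.2,0],"turn":[0,0,0],"hand":20}])

```text
clock: 25.08
eef_pos: [469.7, 321.2, 101.6]
tool_rot: [-3.142, -0.0, -0.715]
force: [0.6, 0.7, -1.3]
width: 26.6
```

play_rows(targets=[{"slide":[0,0,0],"turn":[0,0,-9],"hand":20},{"slide":[0,0,0],"turn":[0,0,-9],"hand":20},{"slide":[0,0,0],"turn":[0,0,-9],"hand":20},{"slide":[0,0,0],"turn":[0,0,0],"hand":20}])

```text
clock: 25.58
eef_pos: [470.6, 319.9, 101.6]
tool_rot: [-3.141, 0.0, -0.246]
force: [0.2, -0.4, 0.1]
width: 26.3
```

```bash
python3 - <<'E'
from h import *
s=read_state();print(s["eef_pos"],s["tool_rot"],s["force"],s["torque"],s["width"])
p,d=get_image("scene"); cv2.imwrite("pics/s14f.png",p); crop(p,300,70,160,130,5,"pics/s14.png"); crop(p,130,130,150,110,5,"pics/s14b.png")
p,d=get_image("top"); cv2.imwrite("pics/t14f.png",p); crop(p,80,180,140,110,5,"pics/t14.png")
E
```

```text
[470.61903446 319.90758751 101.57681504] [-3.14143702e+00  7.10439745e-05 -2.45673865e-01] [ 0.15943022 -0.41799733  0.12167669] [-0.01206966  0.01882073 -0.05529598] 26.283732059719515
```

View pics/s14.png

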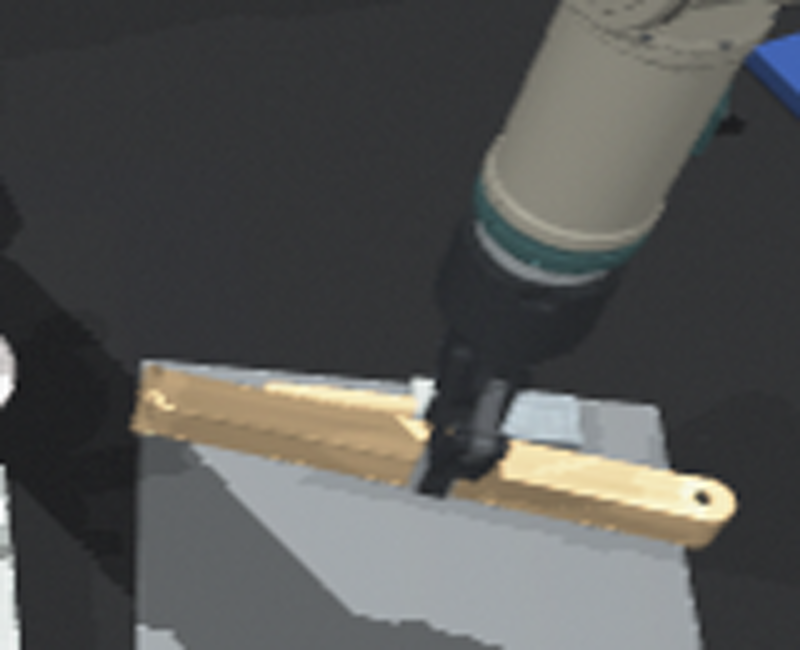

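View pics/s14b.png

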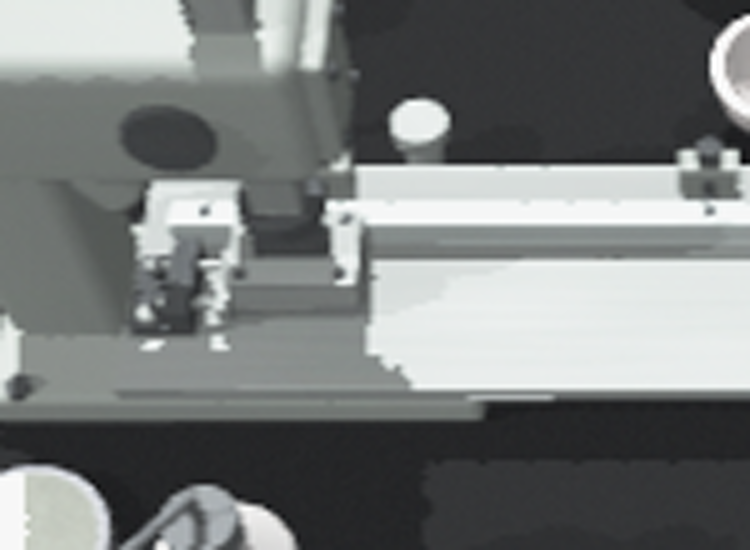

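play_rows(targets=[{"slide":[0,-22,20],"turn":[0,0,0],"hand":20},{"slide":[0,0,40],"turn":[0,0,0],"hand":20},{"slide":[0,0,18],"turn":[0,0,0],"hand":20},{"slide":[0,0,8],"turn":[0,0,0],"hand":20},{"slide":[0,0,4],"turn":[0,0,0],"hand":20}])

```text
clock: 26.3
eef_pos: [476.3, 341.8, 11.6]
tool_rot: [-3.141, -0.001, -0.244]
force: [-0.6, -0.9, -1.8]
width: 26.5
```

play_rows(targets=[{"slide":[0,0,1],"turn":[0,0,0],"hand":20},{"slide":[0,0,1],"turn":[0,0,0],"hand":20}])

```text
clock: 26.55
eef_pos: [476.2, 342.3, 10.1]
tool_rot: [-3.14, -0.001, -0.243]
force: [0.6, 0.7, -1.3]
width: 26.7
```

play_rows(targets=[{"slide":[0,0,0.8],"turn":[0,0,0],"hand":20},{"slide":[0,0,0.7],"turn":[0,0,0],"hand":20}])

```text
clock: 26.8
eef_pos: [475.9, 342.2, 8.2]
tool_rot: [-3.141, -0.0, -0.243]
force: [-1.2, -0.8, 7.1]
width: 26.8
```

play_rows(targets=[{"slide":[0,0,0.6],"turn":[0,0,0],"hand":20},{"slide":[0,0,0],"turn":[0,0,0],"hand":20}])

```text
clock: 27.05
eef_pos: [475.8, 342.2, 8.2]
tool_rot: [-3.141, 0.0, -0.243]
force: [-1.3, -0.6, 7.2]
width: 26.7
```

play_rows(targets=[{"slide":[0,0,0],"turn":[0,0,0],"hand":36},{"slide":[0,0,0],"turn":[0,0,0],"hand":50},{"slide":[0,0,0],"turn":[0,0,0],"hand":50}])

```text
clock: 27.42
eef_pos: [475.7, 342.0, 7.1]
tool_rot: [3.141, 0.0, -0.243]
force: [0.1, 0.6, 0.4]
width: 50.2
```

play_rows(targets=[{"slide":[0,0,-10],"turn":[0,0,0],"hand":50},{"slide":[0,0,-25],"turn":[0,0,0],"hand":50},{"slide":[0,0,-50],"turn":[0,0,0],"hand":50},{"slide":[0,0,-60],"turn":[0,0,0],"hand":50}])

```text
clock: 27.92
eef_pos: [475.1, 341.6, 153.5]
tool_rot: [3.14, 0.001, -0.243]
force: [0.9, 0.6, -0.2]
width: 50.1
```

play_rows(targets=[{"slide":[-45,-30,-20],"turn":[0,0,0],"hand":50},{"slide":[-45,-30,0],"turn":[0,0,0],"hand":50},{"slide":[-45,-30,0],"turn":[0,0,0],"hand":50},{"slide":[0,0,0],"turn":[0,0,0],"hand":50}])

```text
clock: 28.42
eef_pos: [361.2, 466.6, 172.3]
tool_rot: [-3.14, 0.003, -0.234]
force: [0.8, -0.8, -0.2]
width: 49.7
```

```bash
python3 - <<'E'
from h import *
s=read_state();print(s["clock"],s["eef_pos"],s["force"],s["width"])
p,d=get_image("scene"); cv2.imwrite("pics/s15f.png",p); a=cv2.resize(p[120:230,120:310],None,fx=4,fy=4,interpolation=3);cv2.imwrite("pics/s15.png",a)
p2,d=get_image("top"); cv2.imwrite("pics/t15f.png",p2)
P=dep("scene",[(350,178),(375,182),(400,186)],get_image("scene")[1]);print(P)
E
```

```text
28.425 [361.16202775 466.56114944 172.33029148] [ 0.80133396 -0.830932   -0.16272212] 49.74509299844692
[[463.73334063 244.04787098  17.45578803]
 [480.74134617 312.04628604  23.9747734 ]
 [495.91175766 379.08726159  28.28217297]]
```

View pics/s15f.png

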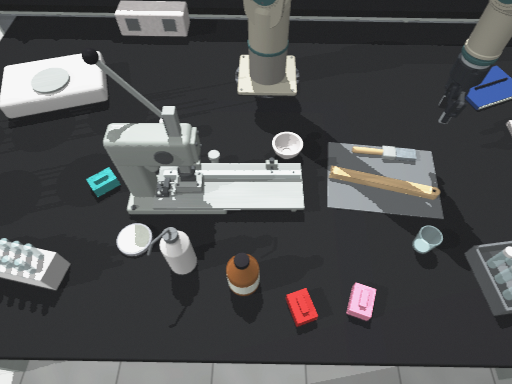

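View pics/t15f.png

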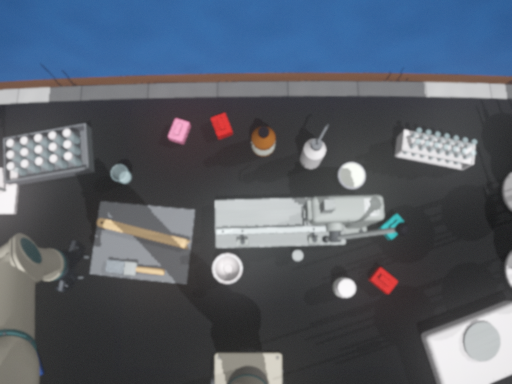

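View pics/s15.png

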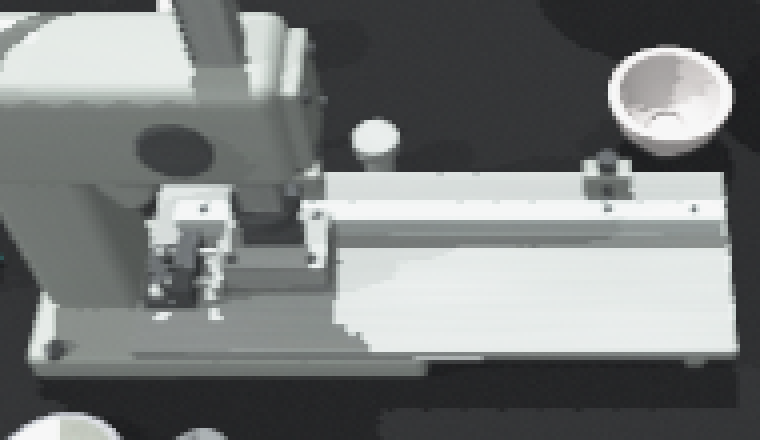

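The stick lies on the mat (scene px 330–438, 170–190), the die stands against the stop (crop px 230–330, 190–290), and nothing else has moved. I'll check the fence for shift numerically.

```bash
sed -e '/^# +y end/,$d' m2.py | sed 's/scene0/scene15/;s/top0/top15/;s#pics/scene15#pics/s15f#;s#pics/top15#pics/t15f#' > m4.py; python3 m4.py | grep fence; sed 's#pics/{n}0.png#pics/{n[0]}15f.png#' m3.py > m5.py; python3 m5.py | grep "28 "
python3 - <<'E'
from h import *
a=cv2.imread("pics/scene0.png").astype(int);b=cv2.imread("pics/s15f.png").astype(int)
m=(abs(a-b).max(2)>60).astype(np.uint8); n,l,st,c=cv2.connectedComponentsWithStats(m)
print([tuple(s) for s in st[1:] if s[4]>12])
# die top corners, scene crop px /4 + (120,120): TO (328,264) TI(328,205)
print(plane("scene",[(( 328+.5)/4-.5+120,(266+.5)/4-.5+120),((328+.5)/4-.5+120,(203+.5)/4-.5+120)],74))
E
```

```text
fence top outer scene x at y=0: 486.8  yaw deg 1.20  n 93 res 0.11
fence foot scene x at y=0: 495.9  yaw deg 1.39  n 45 res 0.12
fence top inner top x at y=0: 467.6  yaw deg 1.18  n 75 res 0.54
fence top outer top x at y=0: 483.4  yaw deg 1.09  n 76 res 0.47
top 28 hole end [512.03 492.31] notch end [437.01 192.6 ] len 308.95166 w 26.722353 ang -104.05285 origin [475.61 346.8 ]
scene 28 hole end [520.05 483.38] notch end [447.06 186.41] len 305.80942 w 43.51821 ang -103.8093 origin [484.25 337.71]
[(np.int32(464), np.int32(0), np.int32(48), np.int32(60), np.int32(1803)), (np.int32(450), np.int32(56), np.int32(42), np.int32(39), np.int32(552)), (np.int32(439), np.int32(112), np.int32(6), np.int32(10), np.int32(18)), (np.int32(342), np.int32(144), np.int32(10), np.int32(9), np.int32(16)), (np.int32(357), np.int32(156), np.int32(43), np.int32(23), np.int32(104)), (np.int32(322), np.int32(164), np.int32(12), np.int32(12), np.int32(98)), (np.int32(337), np.int32(166), np.int32(20), np.int32(12), np.int32(58)), (np.int32(177), np.int32(173), np.int32(28), np.int32(27), np.int32(241)), (np.int32(409), np.int32(173), np.int32(31), np.int32(23), np.int32(221)), (np.int32(190), np.int32(174), np.int32(6), np.int32(5), np.int32(13)), (np.int32(254), np.int32(179), np.int32(27), np.int32(13), np.int32(185)), (np.int32(352), np.int32(186), np.int32(28), np.int32(22), np.int32(100)), (np.int32(253), np.int32(193), np.int32(28), np.int32(15), np.int32(332))]
[[ 537.75368722 -170.6583892    74.        ]
 [ 486.40474245 -176.06185162   74.        ]]
```

The fence has not shifted and the bystanders are unchanged. The die's trailing corner is at about (538, -171), which agrees with the contact reading. Handing in.

```bash
python3 -c "
from cell import *
print(finish_job(), read_state()['clock'])"
```

```text
the job is handed in; nothing more can be done
the job is handed in; nothing more can be done
```

The job is done and handed in at about 28.5 s of the 72 s allowed. The die is home on fence and stop, and the stick is back on the mat.

**What I did**
- I gripped the stick at its middle and seated its notch on the die's trailing outer corner.
- I eased the die flat onto the fence about 175 mm before home, on the open end of the bed.
- I fed it along with about 5 to 6 N side load and about 5 N along the feed.
- The stop showed as a clear rise in feed force. I held the die there for about 1 s at roughly 10 to 11 N total feed force, so about 5 to 6 N on the stop.
- The side reading peaked at a single 8.4 N at the end of that hold. That is just over the 3 to 8 N band but well under the 14 N shift limit.
- I then backed the stick straight off and laid it on the mat, about 20 mm further in than it started, so its notch end no longer overhangs the mat edge.

**Last checks**
- **Fence:** its edge lines measure within 0.1 mm and about 0.1° of the start in both views.
- **Die:** it stands against the stop in the picture. Its trailing corner, about (538, -171) mm, agrees with the position I felt to within about 3 mm.
- **Stick:** both views give close to its full 309 mm length, and it lies inside the mat. The two views disagree by about 10 mm on its exact spot, as they did at the start. My three depth samples gave 17, 24 and 28 mm; I took the lower two to be on its side face, so the height does not by itself prove it lies flat.
- **Other items:** comparing before and after pictures showed only the arm, die, stick and their shadows changed.

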